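# Index the port collars of a leak-test manifold and clamp its cover evenly

### The arm

A 7-joint arm with a two-finger parallel gripper is mounted at the origin on a cart in front of the work surface, level with it; the furniture and walls round the work are solid. World frame = base frame: x ahead of the robot, y to its left, z up, the work surface at z = 0. Lengths are in m, angles in rad, forces in N, time in s.
With the tool pointing down it reaches from about 0.4 to 0.85 m from the base axis. Payload 10.4 kg.
Tool frame: the origin (TCP) lies midway between the tips of the shut fingers; the grasp point (between the pads) lies manip.pinch_z behind it (manip.pinch_z is the distance from the TCP to the grasp point, in m); z points along the fingers, y is the direction in which the jaws open and shut (so a half turn about z gives the same grasp; the last joint's range is limited). The gripper opens to 85 mm and grips with 20 to 120 N. Pads are 22 mm wide; open, the fingers measure 114 mm over their backs; the gripper's body (76 mm by 85 mm) begins 54 mm behind the grasp point. The pads swing forward as they close: fully open they stand 13 mm farther back than shut.
Start: joints at [-1.309, 0.332, -0.065, 1.46, 0.022, 1.35, -0.088], TCP at [0.176, 0.6, 0.198] pointing down, gripper open.
Joint ranges: [-2.6, 2.6], [-0.5, 2.12], [-1.47, 1.34], [0.16, 2.42], [-1.27, 4.41], [0.06, 2.06], [-2.6, 2.6]. Speed limits (rad/s): [2.22, 2.22, 2.79, 2.79, 3.14, 3.14, 3.14].

### API

Orientations are given as a unit quaternion [x, y, z, w].
In Python, from workcell import manip gives the robot as it stands.
- The arm moves only by the shell command python3 -m handwheel 'ROWS' [FORCE]. ROWS is JSON, a list that holds one entry, the list of rows, each a list of 7 numbers: the shift along the tool's x, y, z in m, then the turn, a rotation vector about the tool's x, y, z in rad, then the finger opening in m, from 0 to 0.0854. In form: [[[tx, ty, tz, ax, ay, az, claw], ...]]. A call has 1 to 8 rows; each row is the pose to reach, as a shift and turn from the pose commanded when the call began, along the tool's axes at that moment; what a row does not reach only later rows make up. A row lasts 1/8 s, in which the tool goes at most 62.5 mm and 10.7 degrees, less where a joint would pass 70% of its speed; a pose out of reach is approached as far as the arm can. A call with a gripper value outside its range is refused whole. The fingers move at their own pace and stop on an object; FORCE is the grip in N (left out, the last holds). Time passes only in rows, so rows that repeat a pose let the fingers close. It gives the time, the measured TCP pose, the force and the opening at its end, in the units of the state.
- manip.get_obs(): the state, without advancing time (a new reading comes with each control period).
- manip.camera(name): name is "scene" or "top" or "wrist"; returns the picture (480x640x3 uint8, blue, green, red); there is no depth.
- manip.calibration(name): a dict with "fx", "fy", "cx", "cy" (pixels), "k1" (the pictures are not rectified: a ray, as slopes to the right and down, at radius r is drawn at 1 + k1 r^2 times it, then the intrinsics apply), "view" (4x4, takes a point from world to camera coordinates); the wrist camera has in their place "tool_from_camera" (4x4, takes a point from camera to tool coordinates, whose origin is the TCP and whose axes are the flange's). Camera axes: x right, y up, looking along -z (the intrinsics and any distortion apply to the point x, -y, -z); pixel columns grow to the right and rows downward; lengths in m; the calibration is good to about 2 mm. A picture is of the moment at which its call begins: read the wrist's pose just before it. calibration takes no time and is no camera call.
- manip.hand_in(): hands the job in, once; it reports no verdict.
The state is a dict: "clock": time; "joint_pos": joint angles; "joint_velocities": joint speeds; "tau": joint torques, N m; "position": TCP position; "ee_rot": TCP orientation; "ft_force": force on the tool from outside, world axes, zero at the start; "torque": the same for the moment, N m; "grip_width": opening from 0.0 (shut) to 1.0 (fully open).
Only numpy, scipy, OpenCV 4.12 (cv2) and the standard library are available. Lean on these libraries where they do the work, as an engineer would, in place of code of your own. Each camera call takes 0.05 s, during which the arm holds its last target.

### The job

Get the leak-test manifold ready: while its four clamp knobs are still loose, turn every port collar in its bore, without pulling it out, until the hole in its ear lies over the index hole in the cover, and push an index pin from the stand fully home through both. Then draw the cover down evenly so that the gasket seats: go round the four knobs crosswise, one diagonal pair and then the other, first turning each about half way (an eighth of a turn clockwise, 45 degrees), then in a second crosswise round each up to its stop (a quarter turn in all). A bore may be empty, spare pins stay over, and the other things on the bench are left where they lie.

Things in the scene. Friction and masses are not known exactly. Their poses are not given: they have to be found in the camera images.
- manifold: Fixed leak-test manifold, 186 x 252 mm, 35 mm high: steel base, rubber gasket, aluminium cover. Origin: centre of its underside; x from its front edge (three brass ports) to the back, y to its left, z up. In the cover, 20 mm deep: bores of 31.5 mm at x 7, y 80, 0, -80 mm, and in front of each an index hole of 12 mm at x -21 mm. Clamp knobs at its corners, x +-77, y +-110 mm.
- knob_fl (a joint): Turn of the front left clamp knob (manifold x -77, y +110 mm), clockwise from above: 0 loose, bar along manifold x; 1.571 hard stop, tight, bar along manifold y. Stays where left (friction 0.12 N m). Its black bar grip, centred on the axis, is 44 mm long, 11 mm thick, 26 mm high, from 17 to 43 mm above the cover's top.
- knob_fr (a joint): Turn of the front right clamp knob (manifold x -77, y -110 mm), clockwise from above: 0 loose, bar along manifold x; 1.571 hard stop, tight, bar along manifold y. Stays where left (friction 0.12 N m). Its black bar grip, centred on the axis, is 44 mm long, 11 mm thick, 26 mm high, from 17 to 43 mm above the cover's top.
- knob_bl (a joint): Turn of the back left clamp knob (manifold x +77, y +110 mm), clockwise from above: 0 loose, bar along manifold x; 1.571 hard stop, tight, bar along manifold y. Stays where left (friction 0.12 N m). Its black bar grip, centred on the axis, is 44 mm long, 11 mm thick, 26 mm high, from 17 to 43 mm above the cover's top.
- knob_br (a joint): Turn of the back right clamp knob (manifold x +77, y -110 mm), clockwise from above: 0 loose, bar along manifold x; 1.571 hard stop, tight, bar along manifold y. Stays where left (friction 0.12 N m). Its black bar grip, centred on the axis, is 44 mm long, 11 mm thick, 26 mm high, from 17 to 43 mm above the cover's top.
- collar_a: Loose brass port collar in one of the bores (may be absent: None). Origin: on its axis at the flange's underside, on the cover's top. Below: 30 mm spigot, 20 mm deep in the bore, turns freely. Above: 8 mm thick flange (37 mm) with an ear along its own -x, 20 mm wide, out to 37 mm; round hub, 26 mm diameter, 8 to 38 mm high, to turn it by. Lined up when its x agrees with the manifold's x.
- ear_hole_a (a point): Centre, on the upper face, of the through hole in collar_a's ear: 13 mm wide, 8 mm deep, 28 mm from the collar's axis.
- collar_b: Loose brass port collar in one of the bores (may be absent: None). Origin: on its axis at the flange's underside, on the cover's top. Below: 30 mm spigot, 20 mm deep in the bore, turns freely. Above: 8 mm thick flange (37 mm) with an ear along its own -x, 20 mm wide, out to 37 mm; round hub, 26 mm diameter, 8 to 38 mm high, to turn it by. Lined up when its x agrees with the manifold's x.
- ear_hole_b (a point): Centre, on the upper face, of the through hole in collar_b's ear: 13 mm wide, 8 mm deep, 28 mm from the collar's axis.
- collar_c: Loose brass port collar in one of the bores (may be absent: None). Origin: on its axis at the flange's underside, on the cover's top. Below: 30 mm spigot, 20 mm deep in the bore, turns freely. Above: 8 mm thick flange (37 mm) with an ear along its own -x, 20 mm wide, out to 37 mm; round hub, 26 mm diameter, 8 to 38 mm high, to turn it by. Lined up when its x agrees with the manifold's x.
- ear_hole_c (a point): Centre, on the upper face, of the through hole in collar_c's ear: 13 mm wide, 8 mm deep, 28 mm from the collar's axis.
- pin_0: Steel index pin (four alike, any will do): shank 10 mm diameter, 26 mm long, tapered tip; above it a dark ribbed head, 16 mm diameter, 28 mm long, to grip. Origin: end of the tip; z from tip to head. Starts upright in the pin stand (its x -51 mm), tip 4 mm above the table. Fully home in a collar its shoulder lies on the ear, tip 17 mm above the table.
- pin_1: Steel index pin (four alike, any will do): shank 10 mm diameter, 26 mm long, tapered tip; above it a dark ribbed head, 16 mm diameter, 28 mm long, to grip. Origin: end of the tip; z from tip to head. Starts upright in the pin stand (its x -17 mm), tip 4 mm above the table. Fully home in a collar its shoulder lies on the ear, tip 17 mm above the table.
- pin_2: Steel index pin (four alike, any will do): shank 10 mm diameter, 26 mm long, tapered tip; above it a dark ribbed head, 16 mm diameter, 28 mm long, to grip. Origin: end of the tip; z from tip to head. Starts upright in the pin stand (its x 17 mm), tip 4 mm above the table. Fully home in a collar its shoulder lies on the ear, tip 17 mm above the table.
- pin_3: Steel index pin (four alike, any will do): shank 10 mm diameter, 26 mm long, tapered tip; above it a dark ribbed head, 16 mm diameter, 28 mm long, to grip. Origin: end of the tip; z from tip to head. Starts upright in the pin stand (its x 51 mm), tip 4 mm above the table. Fully home in a collar its shoulder lies on the ear, tip 17 mm above the table.
- pin_stand: Loose grey stand for the pins, 144 x 48 mm, 30 mm high, 0.9 kg, left or right of the manifold. Origin: centre of its underside; x along its length, z up. Four holes of 12 mm in a row along x, at -51, -17, 17, 51 mm.
- oil_bottle: Upright squeeze oil bottle with a red tip, 41 mm wide, 125 mm high; a bystander, origin at the centre of its underside.
- tape_roll: Blue roll of tape lying flat, 71 mm wide, 23 mm high; a bystander, origin at the centre of its underside.
- seal_block_1: Aluminium test block with a round seal recess, 44 x 50 x 18 mm; a bystander, origin at the centre of its underside.
- seal_block_2: Aluminium test block with a round seal recess, 44 x 50 x 18 mm; a bystander, origin at the centre of its underside.
Not all that is in view belongs to the job. What is shaped like the collar_c but purple is not meant.

How it is judged:
On the way, in this order (a step that is already met when the one before it is completed fails the run):
1. every collar present is lined up and has a pin fully home through ear and cover, all four knobs still loose (below 0.3 rad) (z of each of collar_a, collar_b, collar_c in the frame of manifold below 0.039 m and ((horizontal distance between pin_0 and ear_hole_a below 0.005 m and z of pin_0 in the frame of manifold below 0.021 m and angle between pin_0's own z axis and vertical below 0.2 rad) or (horizontal distance between pin_1 and ear_hole_a below 0.005 m and z of pin_1 in the frame of manifold below 0.021 m and angle between pin_1's own z axis and vertical below 0.2 rad) or (horizontal distance between pin_2 and ear_hole_a below 0.005 m and z of pin_2 in the frame of manifold below 0.021 m and angle between pin_2's own z axis and vertical below 0.2 rad) or (horizontal distance between pin_3 and ear_hole_a below 0.005 m and z of pin_3 in the frame of manifold below 0.021 m and angle between pin_3's own z axis and vertical below 0.2 rad)) and ((horizontal distance between pin_0 and ear_hole_b below 0.005 m and z of pin_0 in the frame of manifold below 0.021 m and angle between pin_0's own z axis and vertical below 0.2 rad) or (horizontal distance between pin_1 and ear_hole_b below 0.005 m and z of pin_1 in the frame of manifold below 0.021 m and angle between pin_1's own z axis and vertical below 0.2 rad) or (horizontal distance between pin_2 and ear_hole_b below 0.005 m and z of pin_2 in the frame of manifold below 0.021 m and angle between pin_2's own z axis and vertical below 0.2 rad) or (horizontal distance between pin_3 and ear_hole_b below 0.005 m and z of pin_3 in the frame of manifold below 0.021 m and angle between pin_3's own z axis and vertical below 0.2 rad)) and ((horizontal distance between pin_0 and ear_hole_c below 0.005 m and z of pin_0 in the frame of manifold below 0.021 m and angle between pin_0's own z axis and vertical below 0.2 rad) or (horizontal distance between pin_1 and ear_hole_c below 0.005 m and z of pin_1 in the frame of manifold below 0.021 m and angle between pin_1's own z axis and vertical below 0.2 rad) or (horizontal distance between pin_2 and ear_hole_c below 0.005 m and z of pin_2 in the frame of manifold below 0.021 m and angle between pin_2's own z axis and vertical below 0.2 rad) or (horizontal distance between pin_3 and ear_hole_c below 0.005 m and z of pin_3 in the frame of manifold below 0.021 m and angle between pin_3's own z axis and vertical below 0.2 rad)) and value of joint each of knob_fl, knob_fr, knob_bl, knob_br below 0.3 rad), for 0.2 s.
2. first pass: one diagonal pair of knobs about half way (0.5 to 1.1 rad), the other pair still loose (below 0.3 rad) (((value of joint knob_fl between 0.5 and 1.1 rad and value of joint knob_br between 0.5 and 1.1 rad and value of joint each of knob_fr, knob_bl below 0.3 rad) or (value of joint knob_fr between 0.5 and 1.1 rad and value of joint knob_bl between 0.5 and 1.1 rad and value of joint each of knob_fl, knob_br below 0.3 rad))), for 0.1 s.
3. first pass: all four knobs about half way (0.5 to 1.1 rad) (value of joint knob_fl between 0.5 and 1.1 rad and value of joint knob_fr between 0.5 and 1.1 rad and value of joint knob_bl between 0.5 and 1.1 rad and value of joint knob_br between 0.5 and 1.1 rad), for 0.1 s.
4. second pass: one diagonal pair tight (above 1.4 rad), the other pair still about half way (below 1.1 rad) (((value of joint each of knob_fl, knob_br above 1.4 rad and value of joint each of knob_fr, knob_bl below 1.1 rad) or (value of joint each of knob_fr, knob_bl above 1.4 rad and value of joint each of knob_fl, knob_br below 1.1 rad))), for 0.1 s.
5. second pass: all four knobs tight (above 1.4 rad) (value of joint each of knob_fl, knob_fr, knob_bl, knob_br above 1.4 rad), for 0.1 s.
At the end, for the whole second after the job is handed in: Every collar present sits down on the cover (within 4 mm) with one pin upright through its ear hole (within 5 mm of its centre) and into the index hole to within 4 mm of fully home; all four clamp knobs are at least 1.4 rad (80 degrees) tight; the collars are at rest (all of step 5 and z of each of collar_a, collar_b, collar_c in the frame of manifold below 0.039 m and ((horizontal distance between pin_0 and ear_hole_a below 0.005 m and z of pin_0 in the frame of manifold below 0.021 m and angle between pin_0's own z axis and vertical below 0.2 rad) or (horizontal distance between pin_1 and ear_hole_a below 0.005 m and z of pin_1 in the frame of manifold below 0.021 m and angle between pin_1's own z axis and vertical below 0.2 rad) or (horizontal distance between pin_2 and ear_hole_a below 0.005 m and z of pin_2 in the frame of manifold below 0.021 m and angle between pin_2's own z axis and vertical below 0.2 rad) or (horizontal distance between pin_3 and ear_hole_a below 0.005 m and z of pin_3 in the frame of manifold below 0.021 m and angle between pin_3's own z axis and vertical below 0.2 rad)) and ((horizontal distance between pin_0 and ear_hole_b below 0.005 m and z of pin_0 in the frame of manifold below 0.021 m and angle between pin_0's own z axis and vertical below 0.2 rad) or (horizontal distance between pin_1 and ear_hole_b below 0.005 m and z of pin_1 in the frame of manifold below 0.021 m and angle between pin_1's own z axis and vertical below 0.2 rad) or (horizontal distance between pin_2 and ear_hole_b below 0.005 m and z of pin_2 in the frame of manifold below 0.021 m and angle between pin_2's own z axis and vertical below 0.2 rad) or (horizontal distance between pin_3 and ear_hole_b below 0.005 m and z of pin_3 in the frame of manifold below 0.021 m and angle between pin_3's own z axis and vertical below 0.2 rad)) and ((horizontal distance between pin_0 and ear_hole_c below 0.005 m and z of pin_0 in the frame of manifold below 0.021 m and angle between pin_0's own z axis and vertical below 0.2 rad) or (horizontal distance between pin_1 and ear_hole_c below 0.005 m and z of pin_1 in the frame of manifold below 0.021 m and angle between pin_1's own z axis and vertical below 0.2 rad) or (horizontal distance between pin_2 and ear_hole_c below 0.005 m and z of pin_2 in the frame of manifold below 0.021 m and angle between pin_2's own z axis and vertical below 0.2 rad) or (horizontal distance between pin_3 and ear_hole_c below 0.005 m and z of pin_3 in the frame of manifold below 0.021 m and angle between pin_3's own z axis and vertical below 0.2 rad)) and linear speed of each of collar_a, collar_b, collar_c below 0.02 m/s); the robot touches nothing.
It fails at once if a collar is pulled up out of its bore (lifted more than 12 mm) (z of any of collar_a, collar_b, collar_c in the frame of manifold above 0.047 m).
It fails at once if a bystander is pushed more than 3 cm from its place (distance of any of oil_bottle, tape_roll, seal_block_1, seal_block_2 from where it was at the start of the episode above 0.03 m).
It fails at once if the oil bottle is knocked over (angle between oil_bottle's own z axis and vertical above 0.6 rad).
Of collar_a, collar_b, collar_c only 2 to 3 are there at a start; the rules pass over those that are not, and their reading is None.
At some moment in a run one of pin_stand may be knocked a few centimetres aside while the robot is not near it.
Once in a run the grip may slacken for a moment while it holds something.
It also fails if it takes over 210 s, if anything falls off the work surface, if the arm or the gripper's body presses on something with over 40 N, if the wrist force passes 120 N, or if a joint passes its speed limit or range.

## Working session

There is one attempt and no reset: what is moved stays moved. The work goes in short steps, Python scripts to look and compute and a shell command to move; the robot and the scene stay as the last step left them, time stands still between calls to the robot, and variables do not carry over. Pictures are saved under pics/ and viewed, and the job is handed in when it is done.

```bash
ls -la; mkdir -p pics
python3 - <<'E'
from workcell import manip
import cv2,json
print(manip.get_obs()); print(manip.pinch_z)
for n in("scene","top","wrist"):
    c=manip.calibration(n); print(n,c)
    cv2.imwrite(f"pics/{n}0.png",manip.camera(n))
E
```

```text
total 12
drwxr-xr-x  3 agent agent 4096 Dec  6 21:53 .
drwxr-xr-x 23 root  root  4096 Dec  6 21:53 ..
drwxr-xr-x  2 agent agent 4096 Dec  6 21:53 pics
{'clock': 0.0, 'joint_pos': array([-1.30859142,  0.33286334, -0.06466583,  1.46098499,  0.02160974,
        1.34988504, -0.08849693]), 'joint_velocities': array([-0.00010314,  0.00066128,  0.00106271,  0.00014134,  0.00064512,
       -0.00162391, -0.00048887]), 'tau': array([-5.94479006e-04, -6.25446081e+01,  4.86305309e-02, -3.91602695e+01,
        1.61307055e-02,  9.89294291e-03, -7.49626196e-06]), 'position': array([0.17551507, 0.59939369, 0.19710036]), 'ee_rot': array([ 1.41924185e-01,  9.89877267e-01, -7.20253936e-04, -5.82921370e-05]), 'ft_force': array([0.75958608, 0.71799029, 0.17636854]), 'torque': array([-0.01824549, -0.02770228, -0.00548983]), 'grip_width': 0.9980713373805199}
0.0187
scene {'fx': 544.5157370064978, 'fy': 544.5157370064978, 'cx': 317.12256652817786, 'cy': 237.30060231564633, 'k1': -0.1346949684636776, 'view': array([[-0.76246944, -0.64701395, -0.00364624,  0.40800779],
       [ 0.26606331, -0.31866754,  0.909
[... 334 characters left out ...]
,  0.01154645],
       [ 0.98914826,  0.00430399,  0.14685774, -0.5619371 ],
       [-0.14661761, -0.03526572,  0.98856442, -0.8330459 ],
       [ 0.        ,  0.        ,  0.        ,  1.        ]])}
wrist {'fx': 421.97946624843786, 'fy': 421.97946624843786, 'cx': 319.12618722919797, 'cy': 237.8973128640197, 'k1': -0.07015474607561276, 'tool_from_camera': array([[ 7.15855981e-04,  9.53798008e-01,  3.00447746e-01,
         7.73476436e-02],
       [ 9.99999726e-01, -7.38690903e-04, -3.75901430e-05,
         1.26972119e-03],
       [ 1.86084614e-04,  3.00447691e-01, -9.53798275e-01,
        -1.76870191e-01],
       [ 0.00000000e+00,  0.00000000e+00,  0.00000000e+00,
         1.00000000e+00]])}
```

View pics/scene0.png

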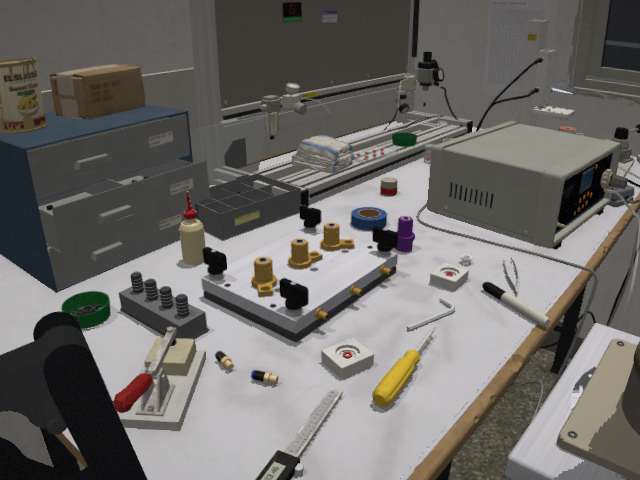

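View pics/top0.png

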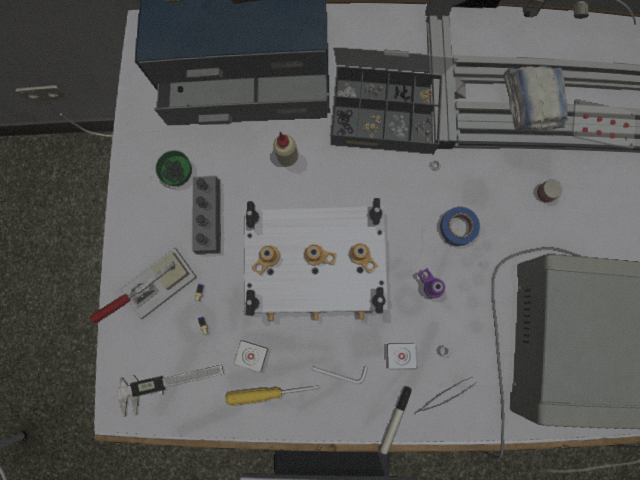

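View pics/wrist0.png

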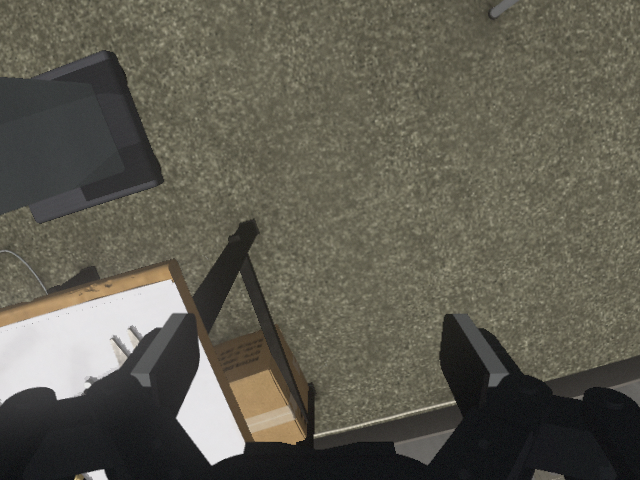

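The top view shows three brass collars in the manifold bores, at about (268,254), (314,253) and (360,252). The purple lookalike at (432,287) lies off the manifold, so it is not meant. The stand is at (206,214) and the four black knobs are at the corners. Next I'll write helpers and enlarge the picture.

```bash
cat > h.py <<'E'
import numpy as np, cv2
from scipy.spatial.transform import Rotation as R
from workcell import manip
F=np.diag([1,-1,-1.])
def cam(name,obs=None):
    c=manip.calibration(name); K=np.array([[c['fx'],0,c['cx']],[0,c['fy'],c['cy']],[0,0,1]])
    if 'view' in c: V=np.array(c['view'])
    else:
        T=np.eye(4);T[:3,:3]=R.from_quat(obs['ee_rot']).as_matrix();T[:3,3]=obs['position']
        V=np.linalg.inv(T@np.array(c['tool_from_camera']))
    V=np.array(V); V=np.diag([1,-1,-1,1.])@V
    return K,np.array([c['k1'],0,0,0,0.]),V
def rays(C,px):
    K,d,V=C
    n=cv2.undistortPointsIter(np.array(px,float).reshape(-1,1,2),K,d,None,None,(3,50,1e-10)).reshape(-1,2)
    D=np.c_[n,np.ones(len(n))]@V[:3,:3]
    return -V[:3,:3].T@V[:3,3],D
def onplane(C,px,z):
    o,D=rays(C,px); return o+D*((z-o[2])/D[:,2])[:,None]
def proj(C,P):
    K,d,V=C
    return cv2.projectPoints(np.array(P,float).reshape(-1,3),cv2.Rodrigues(V[:3,:3])[0],V[:3,3],K,d)[0].reshape(-1,2)
def tri(C1,p1,C2,p2):
    o1,D1=rays(C1,[p1]);o2,D2=rays(C2,[p2]);D1=D1[0]/np.linalg.norm(D1);D2=D2[0]/np.linalg.norm(D2)
    A=np.c_[D1,-D2];s=np.linalg.lstsq(A,o2-o1,rcond=None)[0]
    a=o1+s[0]*D1;b=o2+s[1]*D2
    return (a+b)/2,np.linalg.norm(a-b)
def snap(name,fn):
    o=manip.get_obs(); im=manip.camera(name); cv2.imwrite('pics/'+fn,im); return o,im
E
python3 - <<'E'
import cv2
t=cv2.imread('pics/top0.png'); cv2.imwrite('pics/t0c.png',cv2.resize(t[140:330,180:400],None,fx=3.6,fy=3.1)[:600,:800])
cv2.imwrite('pics/t0d.png',cv2.resize(t[190:330,235:400],None,fx=4.5,fy=4.28,interpolation=cv2.INTER_CUBIC))
s=cv2.imread('pics/scene0.png'); cv2.imwrite('pics/s0c.png',cv2.resize(s[180:350,110:430],None,fx=2.5,fy=2.5,interpolation=cv2.INTER_CUBIC))
E
```

```text
(no output)
```

View pics/t0d.png

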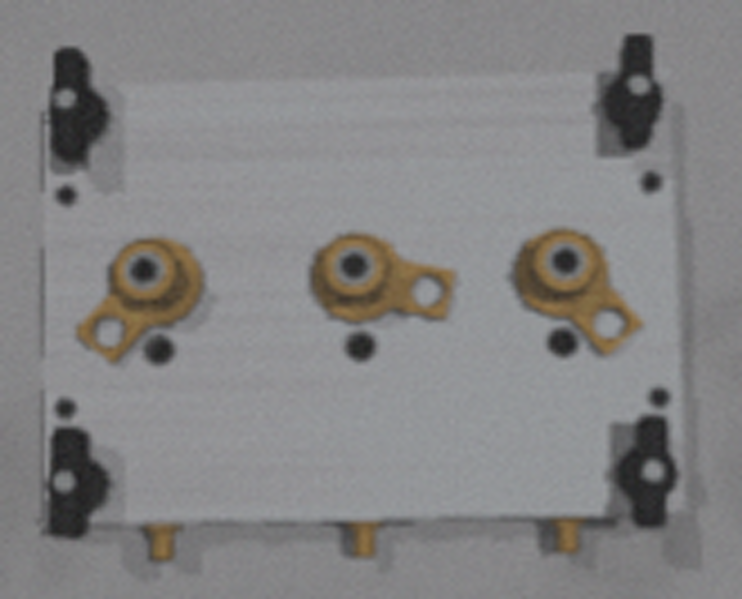

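View pics/s0c.png

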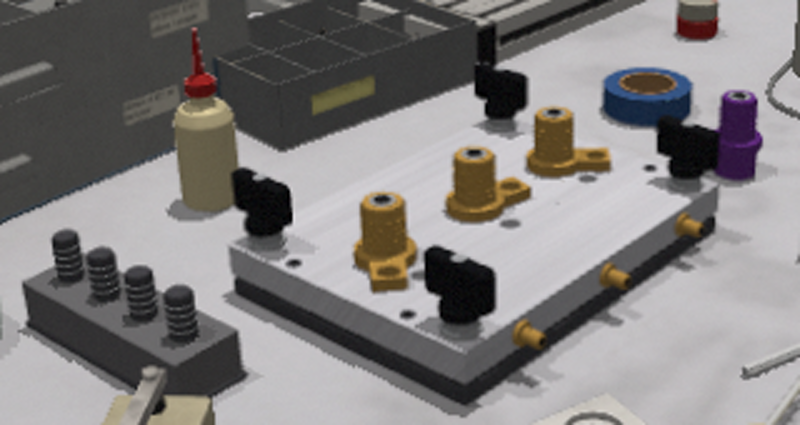

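```bash
cat > m0.py <<'E'
from h import *
t=cv2.imread('pics/top0.png'); s=cv2.imread('pics/scene0.png'); T=cam('top'); S=cam('scene')
g=cv2.cvtColor(t,cv2.COLOR_BGR2GRAY).astype(float)
def dark(x,y,r=4,im=g):
    w=im[int(y)-r:int(y)+r+1,int(x)-r:int(x)+r+1]; wt=np.clip(np.median(im[int(y)-9:int(y)+9,int(x)-9:int(x)+9])-20-w,0,None)
    yy,xx=np.mgrid[int(y)-r:int(y)+r+1,int(x)-r:int(x)+r+1]; return np.array([(wt*xx).sum(),(wt*yy).sum()])/wt.sum()
ih=[dark(*p) for p in[(270.3,271.5),(315.2,270.8),(360.1,269.9)]]
print('idx px',np.round(ih,1)); I=onplane(T,ih,.035); print('index',I.round(4))
hubp=[(267,252.9),(313.7,251.9),(360.8,251)]; H=onplane(T,hubp,.073);print('hub',H.round(4))
ear=[(259.4,267.3),(330.3,258),(370.6,265.5)]; E=onplane(T,ear,.043);print('ear',E.round(4))
sp=[(263.2,260),(299.6,241.2),(331.2,225.2)]
for a,b in zip(hubp,sp): print('tri hub',tri(T,a,S,b))
d=I[0]-I[2]; yaw=np.arctan2(-d[0],d[1]); print('yaw',yaw,np.linalg.norm(d))
c,si=np.cos(yaw),np.sin(yaw); Rm=np.array([[c,-si],[si,c]])
o=I[1,:2]*0+I[:,:2].mean(0)-Rm@[-.021,0]; print('origin',o)
for y in(.08,0,-.08): print('bore',o+Rm@[.007,y])
for n,p in dict(fl=(-.077,.11),fr=(-.077,-.11),bl=(.077,.11),br=(.077,-.11)).items():
    w=o+Rm@p; print(n,w.round(4),proj(T,[*w,.078]).round(1))
E
python3 m0.py
python3 - <<'E'
import cv2
t=cv2.imread('pics/top0.png'); cv2.imwrite('pics/t0e.png',cv2.resize(t[165:265,170:250],None,fx=6,fy=6,interpolation=cv2.INTER_CUBIC))
E
```

```text
idx px [[269.9 271.3]
 [314.7 270.5]
 [359.7 269.4]]
index [[ 0.521   0.1064  0.035 ]
 [ 0.5229  0.0266  0.035 ]
 [ 0.5253 -0.0532  0.035 ]]
hub [[ 0.5487  0.1068  0.073 ]
 [ 0.5508  0.0268  0.073 ]
 [ 0.5528 -0.0534  0.073 ]]
ear [[ 0.5271  0.1241  0.043 ]
 [ 0.5444 -0.0011  0.043 ]
 [ 0.5314 -0.0719  0.043 ]]
tri hub (array([0.547559  , 0.10582581, 0.07219547]), np.float64(0.0033689875230021593))
tri hub (array([0.54974898, 0.0258578 , 0.07235971]), np.float64(0.003004081714589051))
tri hub (array([ 0.5520688 , -0.05411694,  0.07172075]), np.float64(0.0021538672807839055))
yaw 0.02728540704707328 0.15966088213997315
origin [0.54404626 0.02716   ]
bore [0.5488611 0.1073212]
bore [0.55104366 0.02735098]
bore [ 0.55322622 -0.05261924]
fl [0.4641 0.135 ] [[248.8 302.2]]
fr [ 0.4701 -0.0849] [[379.9 299.7]]
bl [0.618  0.1392] [[249.1 212.7]]
br [ 0.624  -0.0807] [[376.7 209.5]]
```

View pics/t0e.png

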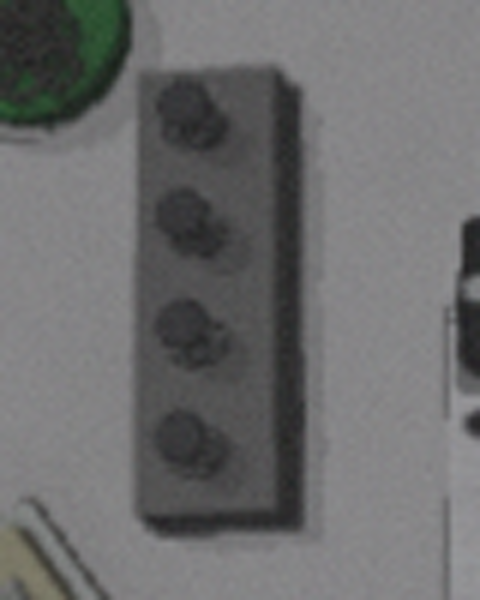

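The top view gives hole spacing of 80 mm and hub tops near 72 mm, both as specified. In the enlarged crop the pin tops are at about (200.8,181.7), (200.3,200.2), (200.3,218.7) and (200.5,237.8). I'll write a helper that turns a world target into a tool shift, then hover over the left collar.

```bash
cat > go.py <<'E'
import sys
from h import *
def go(x,y,z,th):
    o=manip.get_obs(); Rt=R.from_quat(o['ee_rot']); p=o['position']
    t=np.radians(th); M=np.array([[np.cos(t),np.sin(t),0],[np.sin(t),-np.cos(t),0],[0,0,-1.]])
    rel=(Rt.inv()*R.from_matrix(M)).as_rotvec(); d=Rt.inv().apply(np.array([x,y,z])-p)
    xa=Rt.as_matrix()[:,0]
    print('t %.2f'%o['clock'],'pos',p.round(4),'th %.1f'%np.degrees(np.arctan2(xa[1],xa[0])),'grip %.1f mm'%(o['grip_width']*85.4),'F',o['ft_force'].round(1))
    print('shift',d.round(4),'rot',rel.round(4))
if __name__=='__main__': go(*map(float,sys.argv[1:5]))
E
python3 go.py .5487 .107 .20 181.6
python3 - <<'E'
from h import *
P=onplane(cam('top'),[(200.8,181.7),(200.3,200.2),(200.3,218.7),(200.5,237.8)],.058); print(P.round(4)); print(np.linalg.norm(np.diff(P,axis=0),axis=1))
print(np.degrees(np.arctan2(*(P[0]-P[3])[1::-1])))
E
```

```text
t 0.15 pos [0.1755 0.5995 0.1973] th 163.7 grip 85.2 mm F [-0.1  0.6 -0.1]
shift [-0.4965 -0.3678 -0.0023] rot [-1.100e-03 -1.000e-04 -3.127e-01]
[[0.68   0.2334 0.058 ]
 [0.6456 0.2325 0.058 ]
 [0.6117 0.2307 0.058 ]
 [0.5772 0.2287 0.058 ]]
[0.03440949 0.0339518  0.03459684]
2.621435241610174
```

```bash
python3 -m handwheel '[[[-0.05,-0.037,0,0,0,-0.03,0.05],[-0.099,-0.073,0,0,0,-0.06,0.05],[-0.149,-0.11,0,0,0,-0.1,0.05],[-0.199,-0.147,0,0,0,-0.13,0.05],[-0.248,-0.184,0,0,0,-0.16,0.05],[-0.298,-0.22,0,0,0,-0.19,0.05],[-0.348,-0.257,0,0,0,-0.22,0.05],[-0.397,-0.294,0,0,0,-0.25,0.05]]]' 40; python3 go.py .5487 .107 .20 181.6
```

```text
clock: 1.15
position: [0.4748, 0.2044, 0.1979]
ee_rot: [0.017, 1.0, 0.0, 0.0]
ft_force: [0.5, 1.1, 0.4]
grip_width: 0.587
t 1.15 pos [0.4748 0.2044 0.1979] th 178.1 grip 50.1 mm F [0.5 1.1 0.4]
shift [-0.0771 -0.0948 -0.0021] rot [ 0.0003  0.0002 -0.0616]
```

```bash
python3 -m handwheel '[[[-0.03,-0.04,0,0,0,-0.03,0.05],[-0.06,-0.075,0,0,0,-0.062,0.05],[-0.077,-0.095,-0.002,0,0,-0.062,0.05],[-0.077,-0.095,-0.002,0,0,-0.062,0.05]]]' 40
python3 - <<'E'
from h import *
o,im=snap('wrist','w1.png'); C=cam('wrist',o)
for P in[(.5487,.107,.073),(.521,.1064,.035),(.5508,.0268,.073),(.5229,.0266,.035)]: print(P,proj(C,P).round(1))
E
```

```text
clock: 1.65
position: [0.5484, 0.1063, 0.1997]
ee_rot: [-0.012, 1.0, -0.0, -0.0]
ft_force: [0.1, 0.7, -1.1]
grip_width: 0.584
(0.5487, 0.107, 0.073) [[318.4 214.3]]
(0.521, 0.1064, 0.035) [[318.6 169.5]]
(0.5508, 0.0268, 0.073) [[210.7 214.6]]
(0.5229, 0.0266, 0.035) [[220.3 169.7]]
```

View pics/w1.png

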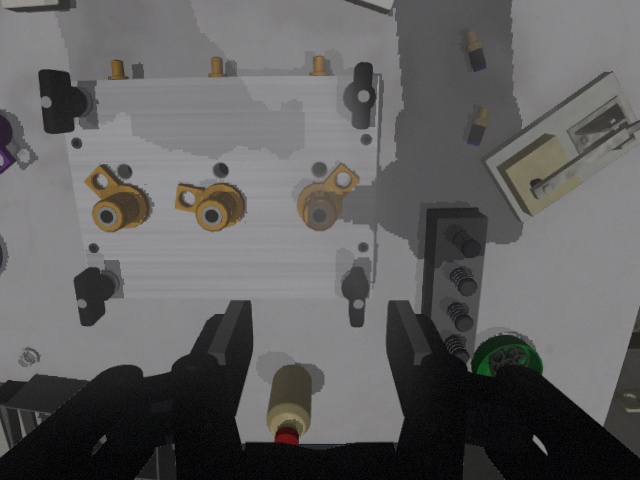

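The wrist picture shows the left hub at (319,215) and its index hole at (319,169). The predictions were (318,214) and (319,170), so the positions are good to under 1 mm. Descending.

```bash
python3 go.py .5488 .107 .048 181.6; python3 -m handwheel '[[[0,-0.001,0.05,0,0,0,0.05],[0,-0.001,0.1,0,0,0,0.05],[0,-0.001,0.135,0,0,0,0.05],[0,-0.001,0.152,0,0,0,0.05],[0,-0.001,0.152,0,0,0,0.05],[0,-0.001,0.152,0,0,0,0.02],[0,-0.001,0.152,0,0,0,0.02],[0,-0.001,0.152,0,0,0,0.02]]]' 40;python3 go.py .5488 .107 .048 181.6
```

```text
t 1.70 pos [0.5476 0.1081 0.1996] th -178.5 grip 50.2 mm F [-0.2  0.8  0.5]
shift [-0.0012 -0.0011  0.1516] rot [-0.0002 -0.0005 -0.0022]
clock: 2.7
position: [0.5482, 0.1077, 0.0487]
ee_rot: [-0.014, 1.0, 0.0, 0.001]
ft_force: [0.3, 0.3, -0.1]
grip_width: 0.234
t 2.70 pos [0.5482 0.1077 0.0487] th -178.4 grip 19.9 mm F [ 0.3  0.3 -0.1]
shift [-0.0006 -0.0007  0.0007] rot [ 0.0006  0.0013 -0.0007]
```

Run:
```python
from h import *
o,im=snap('wrist','w2.png'); o,im=snap('scene','s2.png'); cv2.imwrite('pics/s2c.png',cv2.resize(im[150:350,150:400],None,fx=3,fy=3))
```

```text
(no output)
```

View pics/w2.png

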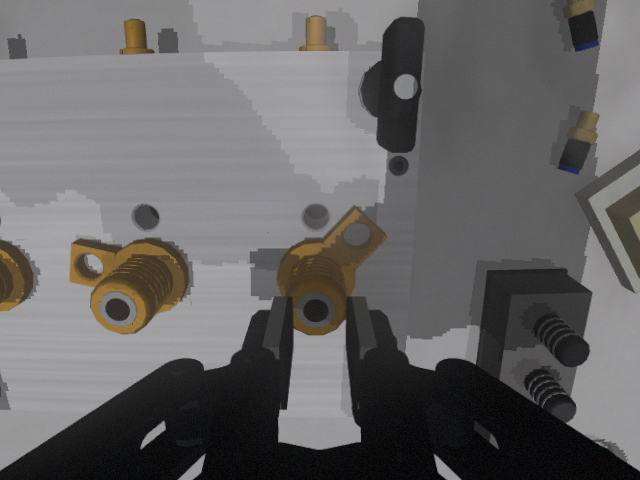

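View pics/s2c.png

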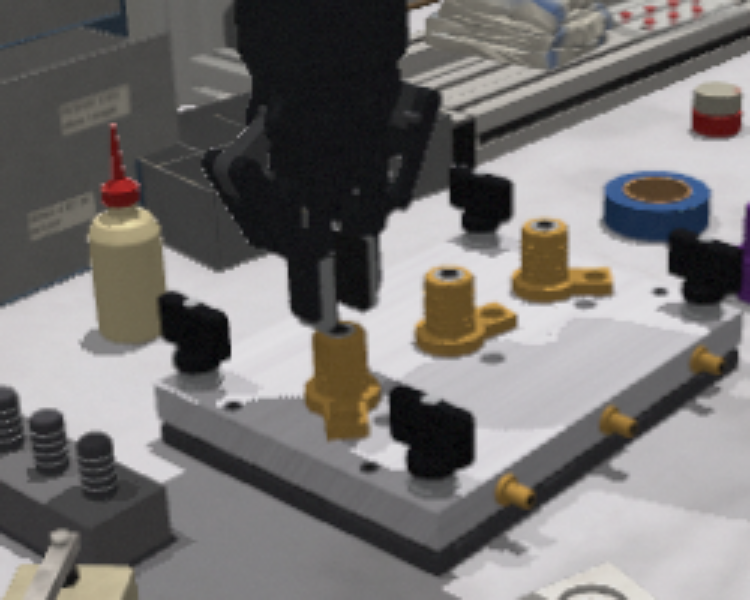

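Run:
```python
from h import *
o=manip.get_obs(); C=cam('wrist',o);S=cam('scene')
p=o['position']; M=R.from_quat(o['ee_rot']).as_matrix()
for n,q in dict(hub=(.5487,.107,.073),tcp=p,pinch=p-M[:,2]*.0187,tcpL=p+M[:,1]*.01,tcpR=p-M[:,1]*.01).items():
  s=proj(S,q)[0]; print(n,np.round(q,4),'wrist',proj(C,q).round(0),'scene',s.round(0),'crop',((s-[150,150])*3).round())
```

```text
hub [0.5487 0.107  0.073 ] wrist [[314. 309.]] scene [261. 259.] crop [333. 328.]
tcp [0.5479 0.1076 0.0483] wrist [[316. 282.]] scene [262. 275.] crop [335. 375.]
pinch [0.5479 0.1076 0.067 ] wrist [[316. 301.]] scene [261. 263.] crop [333. 340.]
tcpL [0.5476 0.1176 0.0483] wrist [[338. 282.]] scene [257. 278.] crop [321. 383.]
tcpR [0.5482 0.0976 0.0483] wrist [[294. 282.]] scene [267. 272.] crop [350. 367.]
```

```bash
python3 - <<'E'
import cv2
im=cv2.imread('pics/w2.png');cv2.imwrite('pics/w2c.png',cv2.resize(im[210:410,210:430],None,fx=3,fy=3,interpolation=cv2.INTER_CUBIC))
E
python3 go.py .5488 .107 .048 181.6
```

```text
t 2.80 pos [0.5479 0.1076 0.0483] th -178.4 grip 19.9 mm F [ 0.4  0.5 -0.4]
shift [-0.0009 -0.0006  0.0003] rot [ 0.0004  0.0006 -0.0007]
```

View pics/w2c.png

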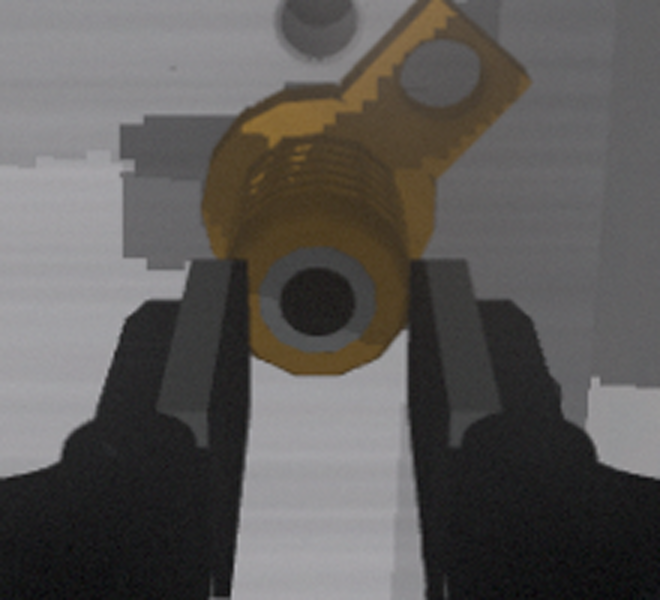

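```bash
python3 - <<'E'
from h import *
o=manip.get_obs(); C=cam('wrist',o);S=cam('scene')
p=o['position']; M=R.from_quat(o['ee_rot']).as_matrix()
for b in(0,.01,.02,.03,.04):
  for g in (.02,.026):
    q=[p+M@[.011,s*g/2,-b] for s in(-1,1)]; s=proj(S,[p+M@[x,g/2,-b] for x in(.011,-.011)]); print(b,g,'wrist',proj(C,q).round(0).tolist(),'crop',((s-[150,150])*3).round().tolist())
E
python3 -c "
import cv2
im=cv2.imread('pics/s2.png');cv2.imwrite('pics/s2d.png',cv2.resize(im[220:310,220:310],None,fx=6.5,fy=6.5,interpolation=cv2.INTER_CUBIC))"
```

```text
0 0.02 wrist [[294.0, 260.0], [338.0, 260.0]] crop [[337.0, 390.0], [304.0, 376.0]]
0 0.026 wrist [[287.0, 260.0], [345.0, 260.0]] crop [[333.0, 392.0], [300.0, 378.0]]
0.01 0.02 wrist [[292.0, 268.0], [339.0, 268.0]] crop [[336.0, 371.0], [303.0, 357.0]]
0.01 0.026 wrist [[285.0, 268.0], [346.0, 268.0]] crop [[332.0, 374.0], [299.0, 360.0]]
0.02 0.02 wrist [[291.0, 277.0], [341.0, 277.0]] crop [[335.0, 352.0], [302.0, 339.0]]
0.02 0.026 wrist [[283.0, 277.0], [348.0, 277.0]] crop [[331.0, 355.0], [297.0, 341.0]]
0.03 0.02 wrist [[289.0, 287.0], [342.0, 287.0]] crop [[334.0, 333.0], [301.0, 320.0]]
0.03 0.026 wrist [[281.0, 287.0], [350.0, 287.0]] crop [[330.0, 335.0], [296.0, 322.0]]
0.04 0.02 wrist [[287.0, 299.0], [343.0, 299.0]] crop [[333.0, 314.0], [300.0, 301.0]]
0.04 0.026 wrist [[279.0, 299.0], [352.0, 299.0]] crop [[329.0, 316.0], [295.0, 303.0]]
```

View pics/s2d.png

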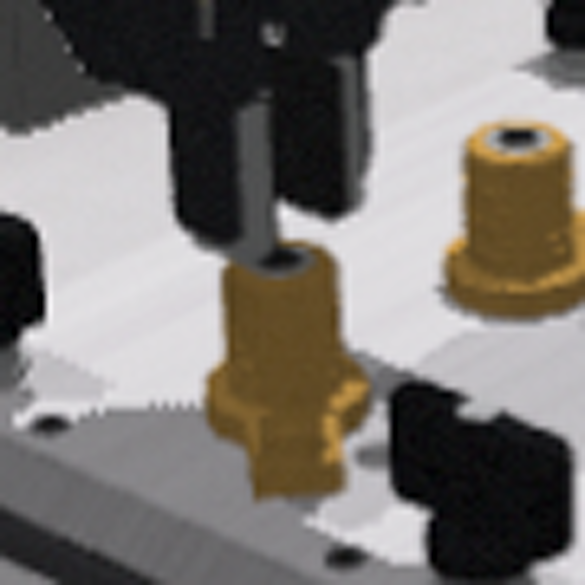

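The fingertips show about 30 mm higher than the TCP reading implies: the scene view has them level with the hub top and nothing is gripped. I'll check how they move as they shut, which is harmless above the hub.

```bash
python3 -m handwheel '[[[0,0,-0.02,0,0,0,0.0],[0,0,-0.02,0,0,0,0.0],[0,0,-0.02,0,0,0,0.0],[0,0,-0.02,0,0,0,0.0]]]' 40
python3 - <<'E'
from h import *
o,im=snap('wrist','w3.png'); o,im2=snap('scene','s3.png'); 
a=cv2.resize(im[210:410,210:430],None,fx=2,fy=2); b=cv2.resize(im2[200:300,210:320],None,fx=4,fy=4); cv2.imwrite('pics/w3c.png',np.hstack([a[:400],b[:400,:360]]))
C=cam('wrist',o);S=cam('scene');p=o['position']; M=R.from_quat(o['ee_rot']).as_matrix();print(p)
for b in(0,.01,.02,.03,.04):
    q=p+M@[.011,0,-b]; print(b,((proj(C,q)-[210,210])*2).round(),((proj(S,q)-[210,200])*4).round()+[440,0])
E
```

```text
clock: 3.3
position: [0.5472, 0.1075, 0.0672]
ee_rot: [-0.014, 1.0, -0.0, -0.0]
ft_force: [-0.3, 0.5, -0.9]
grip_width: -0.002
[0.54728158 0.10744036 0.06725453]
0 [[212.  99.]] [[669. 262.]]
0.01 [[212. 116.]] [[667. 237.]]
0.02 [[211. 134.]] [[666. 211.]]
0.03 [[211. 155.]] [[665. 185.]]
0.04 [[210. 178.]] [[664. 159.]]
```

View pics/w3c.png

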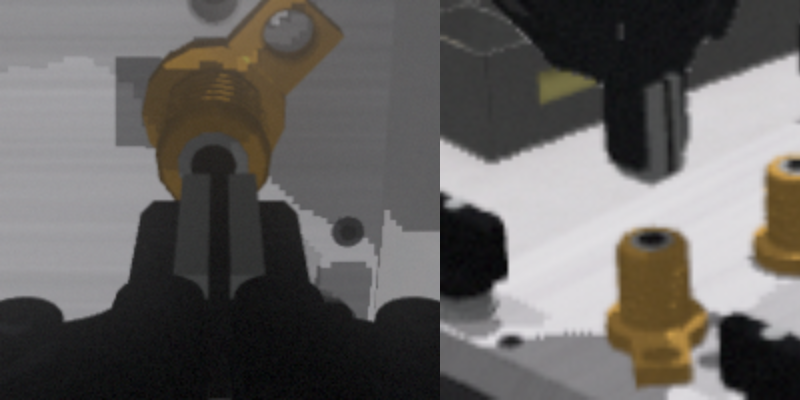

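Shut, the fingertips stand about 32–36 mm behind the reported TCP, in both the scene and wrist views. To get the exact figure I'll touch the left hub's top (z 72–73 mm) with shut fingers, in small steps.

```bash
python3 -m handwheel '[[[0,0,0.01,0,0,0,0.0],[0,0,0.018,0,0,0,0.0],[0,0,0.018,0,0,0,0.0]]]' 40; python3 -m handwheel '[[[0,0,0.002,0,0,0,0.0],[0,0,0.002,0,0,0,0.0]]]';python3 -m handwheel '[[[0,0,0.002,0,0,0,0.0],[0,0,0.002,0,0,0,0.0]]]';python3 -m handwheel '[[[0,0,0.002,0,0,0,0.0],[0,0,0.002,0,0,0,0.0]]]'
```

```text
clock: 3.78
position: [0.5469, 0.1073, 0.0488]
ee_rot: [-0.014, 1.0, -0.0, -0.001]
ft_force: [-0.2, -0.4, 0.1]
grip_width: 0.001
clock: 4.03
position: [0.5477, 0.1075, 0.0479]
ee_rot: [-0.014, 1.0, 0.0, 0.0]
ft_force: [0.0, 0.4, 0.9]
grip_width: 0.003
clock: 4.28
position: [0.5476, 0.1075, 0.0458]
ee_rot: [-0.014, 1.0, 0.0, -0.0]
ft_force: [0.1, 0.6, 0.3]
grip_width: -0.003
clock: 4.53
position: [0.5476, 0.1075, 0.0437]
ee_rot: [-0.014, 1.0, 0.0, -0.0]
ft_force: [-0.6, -0.3, -0.3]
grip_width: 0.001
```

```bash
for i in 1 ; do python3 -m handwheel '[[[0,0,0.002,0,0,0,0.0],[0,0,0.002,0,0,0,0.0]]]';done
python3 - <<'E'
from h import *
o,im2=snap('scene','s4.png'); b=cv2.resize(im2[200:300,210:320],None,fx=5,fy=5);cv2.imwrite('pics/s4c.png',b)
E
```

```text
clock: 4.78
position: [0.5475, 0.1075, 0.0417]
ee_rot: [-0.014, 1.0, -0.0, -0.0]
ft_force: [-0.1, 0.1, -0.3]
grip_width: 0.003
```

View pics/s4c.png

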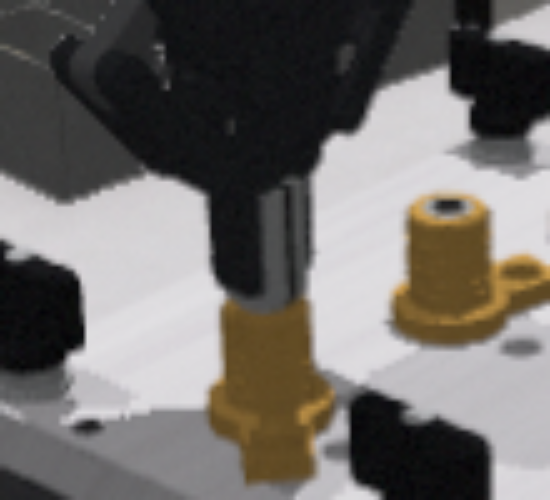

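```bash
python3 -m handwheel '[[[0,0,0.0015,0,0,0,0.0],[0,0,0.0015,0,0,0,0.0]]]'|sed -n 2p\;4p; python3 -m handwheel '[[[0,0,0.0015,0,0,0,0.0],[0,0,0.0015,0,0,0,0.0]]]'|sed -n 2p\;4p
```

```text
position: [0.5476, 0.1075, 0.0403]
ft_force: [-0.1, 0.2, 0.5]
position: [0.5484, 0.1078, 0.0401]
ft_force: [-3.1, -1.1, 10.7]
```

Contact is at TCP z 0.0402, so the fingertips are 33 mm behind the reported TCP and I'll add that to every height. Backing off, opening, and going down on the hub to TCP z 0.016.

```bash
python3 -m handwheel '[[[0,0,-0.04,0,0,0,0.0],[0,0,-0.04,0,0,0,0.05],[0,0,-0.04,0,0,0,0.05],[0,0,-0.04,0,0,0,0.05]]]' |tail -1; python3 go.py .5488 .107 .016 181.6
```

```text
grip_width: 0.587
t 5.83 pos [0.5471 0.1074 0.078 ] th -178.4 grip 50.1 mm F [ 0.   1.1 -0.2]
shift [-0.0018 -0.0004  0.062 ] rot [-0.0004 -0.0014 -0.0006]
```

```bash
python3 -m handwheel '[[[-0.0015,0,0.03,0,0,0,0.05],[-0.0015,0,0.05,0,0,0,0.05],[-0.0015,0,0.062,0,0,0,0.05],[-0.0015,0,0.062,0,0,0,0.05],[-0.0015,0,0.062,0,0,0,0.015],[-0.0015,0,0.062,0,0,0,0.015],[-0.0015,0,0.062,0,0,0,0.015],[-0.0015,0,0.062,0,0,0,0.015]]]' 40;python3 go.py .5488 .107 .016 181.6
python3 - <<'E'
from h import *
o,im2=snap('scene','s5.png'); b=cv2.resize(im2[200:300,210:320],None,fx=4,fy=4);o,im=snap('wrist','w5.png')
cv2.imwrite('pics/s5c.png',np.hstack([b,im[80:480,240-60:540-60]]))
E
```

```text
clock: 6.82
position: [0.5498, 0.1076, 0.0177]
ee_rot: [-0.013, 1.0, 0.0, 0.001]
ft_force: [-1.3, -2.3, 6.3]
grip_width: 0.29
t 6.83 pos [0.5498 0.1076 0.0177] th -178.5 grip 24.8 mm F [-1.3 -2.3  6.3]
shift [ 0.001  -0.0005  0.0017] rot [ 0.0004  0.0013 -0.0009]
```

View pics/s5c.png

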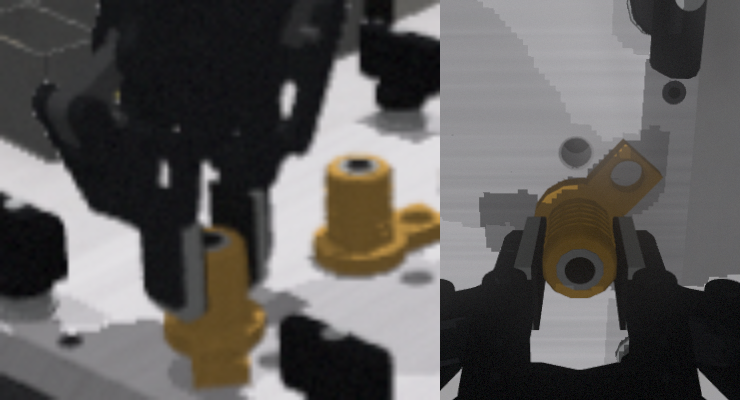

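Gripped at 24.8 mm (26 mm hub), with the tips just touching the flange. Raising 2 mm and turning 40° counter-clockwise.

```bash
python3 -m handwheel '[[[0,0,-0.002,0,0,0,0.015],[0,0,-0.002,0,0,-0.15,0.015],[0,0,-0.002,0,0,-0.3,0.015],[0,0,-0.002,0,0,-0.45,0.015],[0,0,-0.002,0,0,-0.6,0.015],[0,0,-0.002,0,0,-0.7,0.015],[0,0,-0.002,0,0,-0.7,0.015],[0,0,-0.002,0,0,-0.7,0.015]]]' 40;python3 go.py .5488 .107 .016 221.6
python3 - <<'E'
from h import *
o,im=snap('wrist','w6.png')
cv2.imwrite('pics/w6c.png',cv2.resize(im[80:380,180:480],None,fx=2,fy=2))
E
```

```text
clock: 7.92
position: [0.549, 0.1076, 0.0188]
ee_rot: [-0.355, 0.935, 0.0, -0.0]
ft_force: [0.4, 0.0, 0.0]
grip_width: 0.29
t 7.92 pos [0.549  0.1076 0.0188] th -138.5 grip 24.8 mm F [0.4 0.  0. ]
shift [ 0.0006 -0.0003  0.0028] rot [ 0.0002 -0.0001 -0.0011]
```

View pics/w6c.png

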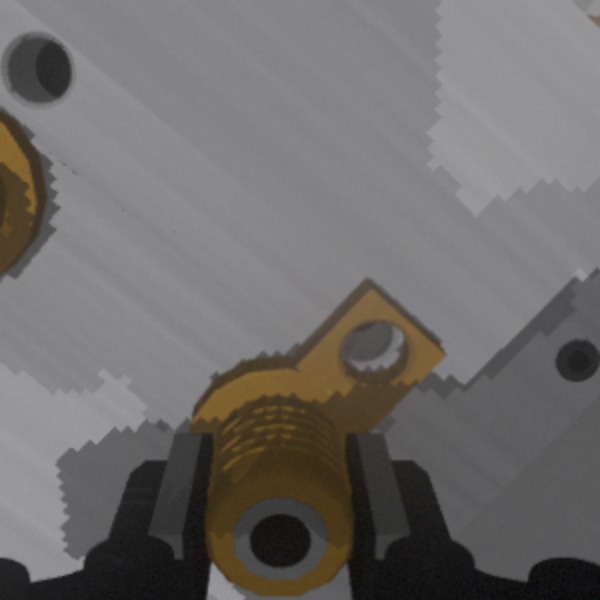

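Run:
```python
from h import *
o=manip.get_obs();C=cam('wrist',o)
yaw=.0273;
b=np.array([.5488,.1073])
for d in(-4,0,4):
  a=np.pi+yaw+np.radians(d); q=[*(b+.028*np.array([np.cos(a),np.sin(a)])),.043]
  print(d,((proj(C,q)-[180,80])*2).round(1))
print(((proj(C,[.521,.1064,.035])-[180,80])*2).round(1),'hub',((proj(C,[.5488,.1073,.073])-[180,80])*2).round(1))
```

```text
-4 [[372.8 352.4]]
0 [[365.5 345.9]]
4 [[357.7 340. ]]
[[360.5 332.9]] hub [[270.7 527.7]]
```

```bash
python3 -m handwheel '[[[0,0,0,0,0,0,0.05],[0,0,0,0,0,0,0.05],[0,0,-0.05,0,0,0,0.05],[0,0,-0.1,0,0,0.18,0.05],[0,0,-0.14,0,0,0.35,0.05],[0,0,-0.14,0,0,0.52,0.05],[0,0,-0.14,0,0,0.7,0.05],[0,0,-0.14,0,0,0.7,0.05]]]' 40;python3 go.py .5510 .027 .016 222
python3 - <<'E'
from h import *
o,im=snap('wrist','w7.png');C=cam('wrist',o)
cv2.imwrite('pics/w7c.png',cv2.resize(im[120:260,150:400],None,fx=3.2,fy=3.2,interpolation=cv2.INTER_CUBIC))
for q in([.5488,.1073,.073],[.521,.1064,.035],[.5208,.1066,.043],[.5510,.027,.073],[.5229,.0266,.035],[.5528,-.0534,.073]): print(q,proj(C,q).round(1),((proj(C,q)-[150,120])*3.2).round(0))
E
```

```text
clock: 8.98
position: [0.5492, 0.1077, 0.159]
ee_rot: [-0.014, 1.0, 0.0, 0.0]
ft_force: [0.1, -0.8, -0.9]
grip_width: 0.587
t 8.97 pos [0.5492 0.1077 0.159 ] th -178.4 grip 50.1 mm F [ 0.1 -0.8 -0.9]
shift [ 0.0005 -0.0807  0.143 ] rot [ 1.000e-04  2.000e-04 -7.049e-01]
[0.5488, 0.1073, 0.073] [[316.4 228.7]] [[533. 348.]]
[0.521, 0.1064, 0.035] [[316.6 176.6]] [[533. 181.]]
[0.5208, 0.1066, 0.043] [[316.8 178.1]] [[534. 186.]]
[0.551, 0.027, 0.073] [[193.4 228.6]] [[139. 347.]]
[0.5229, 0.0266, 0.035] [[205.6 176.3]] [[178. 180.]]
[0.5528, -0.0534, 0.073] [[ 74.7 228. ]] [[-241.  346.]]
```

View pics/w7c.png

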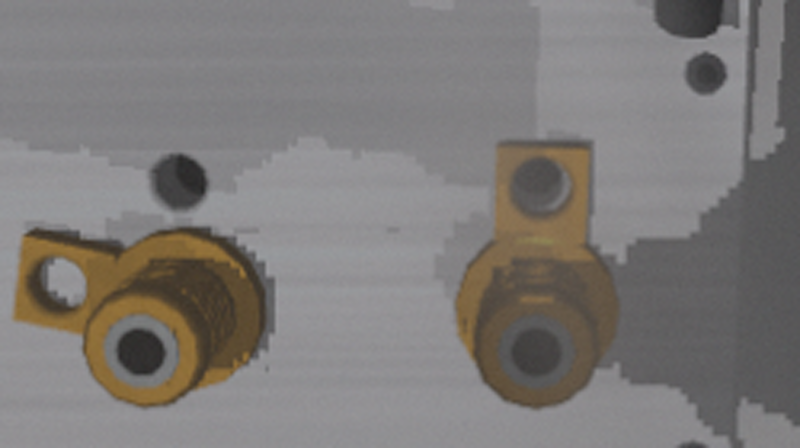

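The left ear hole is at (542,185) and its index hole at about (535,182), roughly 1.3 mm or 2.5° short. I'll correct that after the others. Now the middle collar, clockwise 75°.

```bash
python3 -m handwheel '[[[0,-0.04,0,0,0,-0.17,0.05],[0,-0.081,0,0,0,-0.34,0.05],[0,-0.081,0.04,0,0,-0.5,0.05],[0,-0.081,0.08,0,0,-0.65,0.05],[0,-0.081,0.11,0,0,-0.65,0.05],[0,-0.081,0.13,0,0,-0.65,0.05],[0,-0.081,0.141,0,0,-0.65,0.05],[0,-0.081,0.141,0,0,-0.65,0.05]]]' 40;python3 go.py .5510 .027 .018 218.8
```

```text
clock: 10.02
position: [0.5511, 0.0266, 0.0175]
ee_rot: [-0.333, 0.943, 0.0, -0.0]
ft_force: [-0.7, 0.3, -0.3]
grip_width: 0.588
t 10.03 pos [0.5511 0.0266 0.0175] th -141.1 grip 50.2 mm F [-0.7  0.3 -0.3]
shift [-0.0002  0.0004 -0.0005] rot [ 0.0005 -0.0008  0.0017]
```

```bash
python3 -m handwheel '[[[0,0,-0.002,0,0,0,0.015],[0,0,-0.002,0,0,0,0.015],[0,0,-0.002,0,0,0,0.015],[0,0,-0.002,0,0,0,0.015],[0,0,-0.002,0,0,0.18,0.015],[0,0,-0.002,0,0,0.36,0.015],[0,0,-0.002,0,0,0.54,0.015],[0,0,-0.002,0,0,0.66,0.015]]]' 40|tail -3; python3 -m handwheel '[[[0,0,0,0,0,0.18,0.015],[0,0,0,0,0,0.36,0.015],[0,0,0,0,0,0.54,0.015],[0,0,0,0,0,0.66,0.015],[0,0,0,0,0,0.66,0.015],[0,0,0,0,0,0.66,0.015]]]' 40; python3 go.py .5510 .027 .018 143.2
```

```text
ee_rot: [-0.006, 1.0, 0.0, 0.002]
ft_force: [0.8, -0.6, 5.1]
grip_width: 0.286
clock: 11.78
position: [0.5525, 0.0263, 0.0213]
ee_rot: [0.316, 0.949, 0.001, 0.001]
ft_force: [-1.3, -1.9, 7.6]
grip_width: 0.289
t 11.78 pos [0.5525 0.0263 0.0213] th 143.2 grip 24.7 mm F [-1.3 -1.9  7.6]
shift [ 0.0016 -0.0004  0.0033] rot [ 0.0017  0.0017 -0.0006]
```

```bash
python3 -m handwheel '[[[0,0,0,0,0,0,0.05],[0,0,0,0,0,0,0.05],[0,0,-0.04,0,0,0,0.05],[0,0,-0.09,0,0,-0.17,0.05],[0,0,-0.14,0,0,-0.34,0.05],[0,0,-0.14,0,0,-0.51,0.05],[0,0,-0.14,0,0,-0.67,0.05],[0,0,-0.14,0,0,-0.67,0.05]]]' 40 | tail -1;python3 go.py .5533 -.0530 .019 201
python3 - <<'E'
from h import *
o,im=snap('wrist','w8.png');C=cam('wrist',o)
cv2.imwrite('pics/w8c.png',cv2.resize(im[120:280,150:400],None,fx=3.2,fy=3.2,interpolation=cv2.INTER_CUBIC))
for q in([.5510,.027,.073],[.5229,.0266,.035],[.5532,-.0530,.073]): print(q,proj(C,q).round(1),((proj(C,q)-[150,120])*3.2).round(0))
E
```

```text
grip_width: 0.586
t 12.78 pos [0.5513 0.0266 0.1599] th -178.5 grip 50.1 mm F [0.6 0.1 0.1]
shift [ 1.000e-04 -7.970e-02  1.409e-01] rot [ 3.000e-04  1.000e-04 -3.402e-01]
[0.551, 0.027, 0.073] [[317.5 228.5]] [[536. 347.]]
[0.5229, 0.0266, 0.035] [[318.2 176.1]] [[538. 180.]]
[0.5532, -0.053, 0.073] [[195.3 228.6]] [[145. 347.]]
```

View pics/w8c.png

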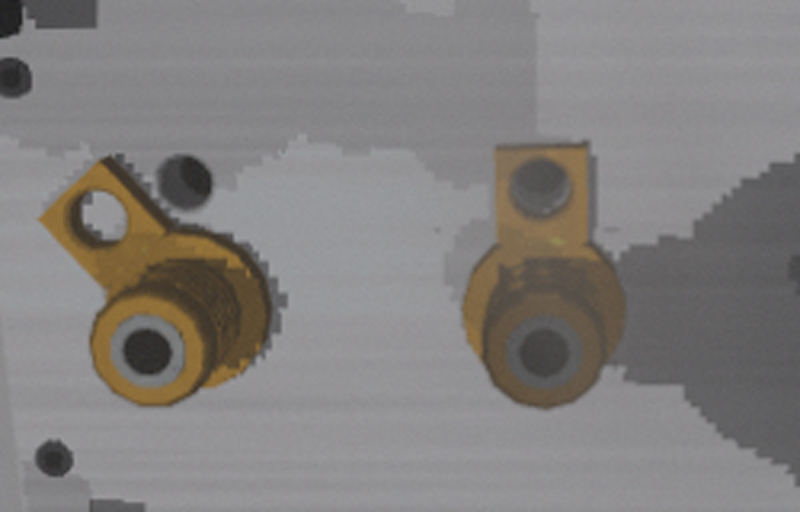

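The middle collar is lined up: ear hole (541,186), index hole (540,183). I'll measure the right collar's angle from this wrist picture.

Run:
```python
from h import *
o=manip.get_obs();C=cam('wrist',o); f=lambda u,v:(u/3.2+150-.3,v/3.2+120-.3)
E=onplane(C,[f(104,216)],.043)[0];H=onplane(C,[f(147,351)],.073)[0];I=onplane(C,[f(185,182)],.035)[0]
H2=onplane(C,[f(544,352)],.073)[0];E2=onplane(C,[f(541,186)],.043)[0]
print(E,H,I,np.linalg.norm((E-H)[:2]),np.degrees(np.arctan2(*(E-H)[1::-1])),'want',np.degrees(np.arctan2(*(I-H)[1::-1])), 'mid',np.degrees(np.arctan2(*(E2-H2)[1::-1])),H2)
```

```text
[ 0.53146114 -0.06961191  0.043     ] [ 0.55345038 -0.05288122  0.073     ] [ 0.52488846 -0.05319762  0.035     ] 0.027630461855079388 -142.7340084793862 want -179.36532460766594 mid -177.35622848446118 [0.55171073 0.02835256 0.073     ]
```

```bash
python3 -m handwheel '[[[0,-0.04,0,0,0,-0.17,0.05],[0,-0.08,0,0,0,-0.33,0.05],[0,-0.08,0.04,0,0,-0.33,0.05],[0,-0.08,0.08,0,0,-0.33,0.05],[0,-0.08,0.11,0,0,-0.33,0.05],[0,-0.08,0.13,0,0,-0.33,0.05],[0,-0.08,0.139,0,0,-0.33,0.05],[0,-0.08,0.139,0,0,-0.33,0.05]]]' 40|tail -3;python3 go.py .5533 -.053 .021 200.5
python3 -m handwheel '[[[0,0,-0.002,0,0,0,0.015],[0,0,-0.002,0,0,0,0.015],[0,0,-0.002,0,0,0,0.015],[0,0,-0.002,0,0,0.16,0.015],[0,0,-0.002,0,0,0.32,0.015],[0,0,-0.002,0,0,0.48,0.015],[0,0,-0.002,0,0,0.637,0.015],[0,0,-0.002,0,0,0.637,0.015]]]' 40;python3 go.py .5533 -.053 .021 163.9
```

```text
ee_rot: [-0.177, 0.984, -0.0, -0.0]
ft_force: [-0.6, 1.2, -0.2]
grip_width: 0.585
t 13.82 pos [ 0.5534 -0.0534  0.0207] th -159.6 grip 50.0 mm F [-0.6  1.2 -0.2]
shift [-0.      0.0004 -0.0003] rot [ 0.0001 -0.0007 -0.002 ]
clock: 14.82
position: [0.5549, -0.0534, 0.0243]
ee_rot: [0.14, 0.99, 0.0, 0.001]
ft_force: [0.6, -0.3, 5.7]
grip_width: 0.287
t 14.82 pos [ 0.5549 -0.0534  0.0243] th 163.9 grip 24.5 mm F [ 0.6 -0.3  5.7]
shift [ 0.0017 -0.      0.0033] rot [ 0.0009  0.0027 -0.0008]
```

```bash
python3 -m handwheel '[[[0,0,0,0,0,0,0.05],[0,0,0,0,0,0,0.05],[0,0,-0.04,0,0,0,0.05],[0,0,-0.09,0,0,-0.15,0.05],[0,0,-0.14,0,0,-0.31,0.05],[0,0,-0.14,0,0,-0.31,0.05]]]' 40 | tail -1;python3 go.py .5488 .107 .018 181.6
python3 - <<'E'
from h import *
o,im=snap('wrist','w9.png');C=cam('wrist',o)
cv2.imwrite('pics/w9c.png',cv2.resize(im[120:280,230:480],None,fx=3.2,fy=3.2,interpolation=cv2.INTER_CUBIC))
E
```

```text
grip_width: 0.586
t 15.57 pos [ 0.5558 -0.0537  0.1668] th -178.2 grip 50.0 mm F [-0.2 -0.4 -0.1]
shift [0.0029 0.1607 0.1489] rot [0.001  0.0067 0.0039]
```

View pics/w9c.png

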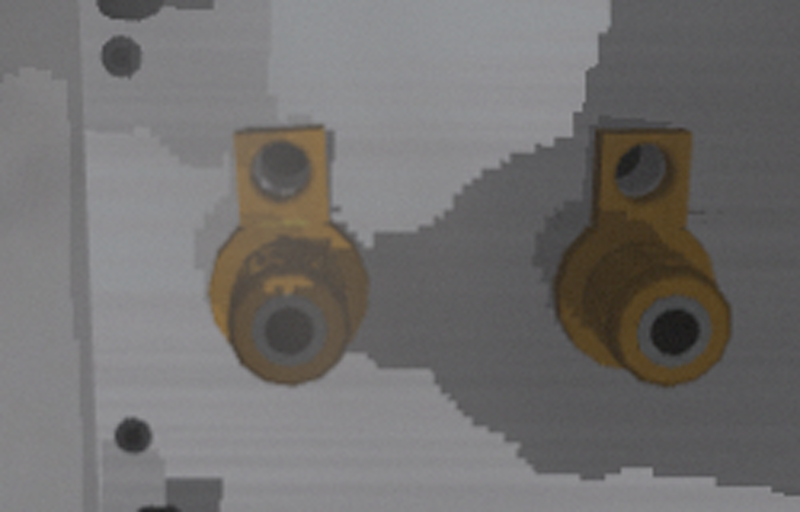

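The right collar is lined up: ear hole (280,168), index hole about (283,163). Going back for the 2.5° correction on the left collar.

```bash
python3 -m handwheel '[[[0,0.05,0,0,0,0,0.05],[0,0.1,0,0,0.003,0.002,0.05],[0.003,0.161,0,0.001,0.0067,0.004,0.05],[0.003,0.161,0.05,0.001,0.0067,0.004,0.05],[0.003,0.161,0.1,0.001,0.0067,0.004,0.05],[0.003,0.161,0.13,0.001,0.0067,0.004,0.05],[0.003,0.161,0.146,0.001,0.0067,0.004,0.05],[0.003,0.161,0.146,0.001,0.0067,0.004,0.05]]]' 40|tail -3;python3 go.py .5488 .107 .021 181.6
```

```text
ee_rot: [-0.013, 1.0, -0.001, -0.004]
ft_force: [-0.5, -0.2, 0.4]
grip_width: 0.584
t 16.62 pos [0.5448 0.1071 0.0158] th -178.5 grip 49.9 mm F [-0.5 -0.2  0.4]
shift [-0.0039 -0.0002 -0.0052] rot [-0.0019 -0.0089 -0.0023]
```

```bash
python3 -m handwheel '[[[0,0,-0.002,0,0,0,0.015],[0,0,-0.002,0,0,0,0.015],[0,0,-0.002,0,0,0,0.015],[0,0,-0.002,0,0,-0.047,0.015],[0,0,-0.002,0,0,-0.047,0.015],[0,0,-0.002,0,0,-0.047,0.05],[0,0,-0.002,0,0,-0.047,0.05],[0,0,-0.002,0,0,-0.047,0.05]]]' 40;python3 -m handwheel '[[[0,0,-0.04,0,0,0,0.05],[0,0,-0.09,0,0,0,0.05],[0,0,-0.14,0,0,0,0.05],[0,0,-0.14,0,0,0,0.05]]]' 40
python3 - <<'E'
from h import *
o,im=snap('wrist','w10.png');C=cam('wrist',o)
cv2.imwrite('pics/w10c.png',cv2.resize(im[120:370,150:500],None,fx=2.2,fy=2.2,interpolation=cv2.INTER_CUBIC))
E
```

```text
clock: 17.62
position: [0.5456, 0.1076, 0.0189]
ee_rot: [-0.037, 0.999, -0.0, -0.003]
ft_force: [-0.2, -0.5, 0.3]
grip_width: 0.588
clock: 18.12
position: [0.5489, 0.1081, 0.1628]
ee_rot: [-0.037, 0.999, 0.001, -0.0]
ft_force: [-0.2, -0.1, -0.4]
grip_width: 0.587
```

View pics/w10c.png

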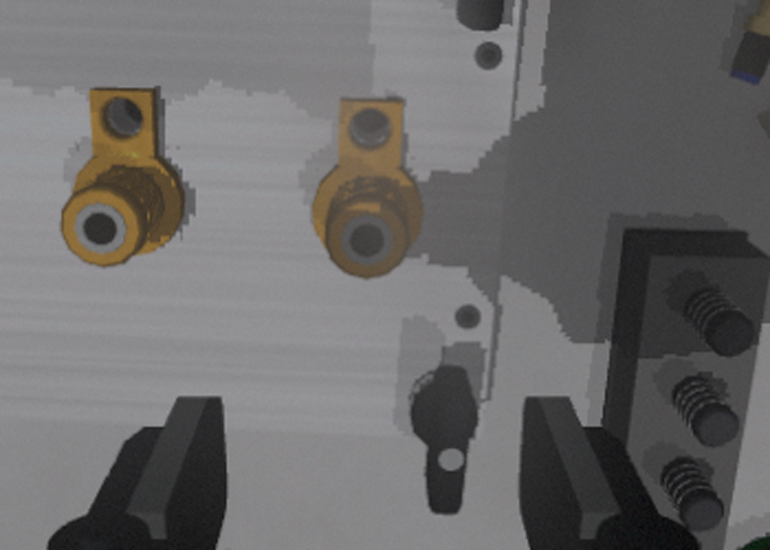

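The left collar is lined up too: ear hole (370,129), index hole (369,127). Now hovering over the front pin to refine its position.

```bash
python3 go.py .577 .2287 .11 182.6
```

```text
t 18.18 pos [0.5475 0.1079 0.1603] th -175.8 grip 50.0 mm F [-0.2  0.1 -0. ]
shift [-0.0384  0.1182  0.0502] rot [ 0.0005 -0.0039  0.0279]
```

```bash
python3 -m handwheel '[[[-0.02,0.05,0,0,0,0.01,0.04],[-0.038,0.1,0.02,0,0,0.028,0.04],[-0.038,0.118,0.04,0,-0.002,0.028,0.04],[-0.038,0.118,0.05,0,-0.002,0.028,0.04],[-0.038,0.118,0.05,0,-0.002,0.028,0.04]]]' 40 | tail -1
python3 - <<'E'
from h import *
o,im=snap('wrist','w11.png');C=cam('wrist',o); cv2.imwrite('pics/w11c.png',cv2.resize(im[150:400,220:470],None,fx=2.4,fy=2.4,interpolation=cv2.INTER_CUBIC))
for q in([.577,.2287,.058],[.6117,.2307,.058]): print(q,((proj(C,q)-[220,150])*2.4).round(0))
o2,t=snap('top','t11.png'); cv2.imwrite('pics/t11c.png',cv2.resize(t[165:265,170:250],None,fx=6,fy=6,interpolation=cv2.INTER_CUBIC))
E
python3 go.py .577 .2287 .003 182.6
```

```text
grip_width: 0.467
[0.577, 0.2287, 0.058] [[246. 243.]]
[0.6117, 0.2307, 0.058] [[247. 376.]]
t 18.90 pos [0.5762 0.2261 0.1093] th -177.6 grip 40.1 mm F [ 0.7 -0.3 -0. ]
shift [-0.0014  0.0027  0.1063] rot [-0.0009 -0.0039 -0.0027]
```

View pics/w11c.png

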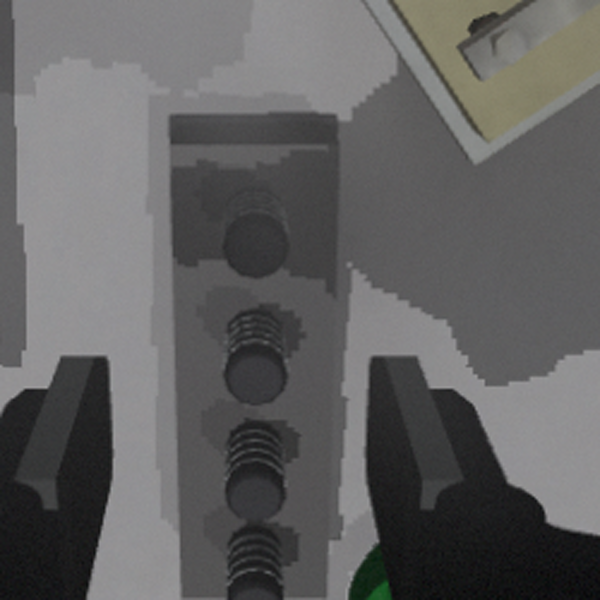

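```bash
cat > pin.py <<'E'
from h import *
import sys
# dark round head tops: args fn? picks now
o,im=snap('wrist',sys.argv[1]);C=cam('wrist',o)
u,v=proj(C,[float(a) for a in sys.argv[2:5]])[0]
print('pos',o['position'].round(4),'pred',u.round(1),v.round(1))
cv2.imwrite('pics/z'+sys.argv[1],cv2.resize(im[max(0,int(v)-80):int(v)+80,max(0,int(u)-80):int(u)+80],None,fx=3,fy=3,interpolation=cv2.INTER_CUBIC)); print('crop origin',max(0,int(u)-80),max(0,int(v)-80),'x3')
E
python3 pin.py w12.png .577 .2287 .058
```

```text
pos [0.5762 0.2261 0.1093] pred 321.3 248.3
crop origin 241 168 x3
```

View pics/zw12.png

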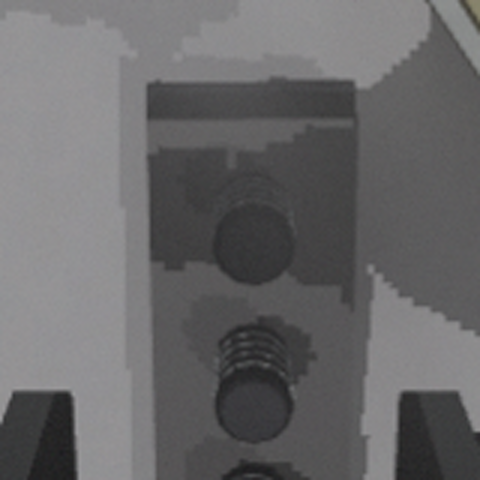

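Run:
```python
from h import *
o=manip.get_obs();C=cam('wrist',o);T=cam('top')
P=onplane(C,[(241+254/3,168+243/3),(241+254/3,168+402/3)],.058);print(P.round(4),np.linalg.norm(P[0]-P[1]))
print(tri(T,(200.5,237.8),C,(241+254/3,168+243/3)))
x,y=P[0][:2]
import go; go.go(x,y,.002,182.6)
```

```text
[[0.5776 0.2316 0.058 ]
 [0.611  0.2333 0.058 ]] 0.03341164192848546
(array([0.5792345 , 0.23135523, 0.05069305]), np.float64(0.001870413886019621))
t 18.95 pos [0.5763 0.2265 0.1096] th -177.5 grip 40.0 mm F [0.6 0.2 1. ]
shift [-0.0019  0.0052  0.1076] rot [-0.0005 -0.0034 -0.0024]
```

The wrist view puts the front pin at (0.5776, 0.2316), and the pin spacing measures 33.4 mm against 34. Descending to TCP z 0.003, with the tips about 6 mm above the stand.

```bash
python3 -m handwheel '[[[-0.001,0.0045,0.03,0,-0.003,-0.002,0.04],[-0.001,0.0045,0.06,0,-0.003,-0.002,0.04],[-0.001,0.0045,0.09,0,-0.003,-0.002,0.04],[-0.001,0.0045,0.106,0,-0.003,-0.002,0.04],[-0.001,0.0045,0.106,0,-0.003,-0.002,0.04]]]' 40 ;python3 pin.py w13.png .577 .231 .058;python3 go.py .5776 .2315 .003 182.6
```

```text
clock: 19.58
position: [0.5757, 0.2319, 0.0024]
ee_rot: [-0.023, 1.0, -0.001, -0.001]
ft_force: [0.2, 0.2, 0.4]
grip_width: 0.471
pos [0.5757 0.2319 0.0024] pred 311.8 352.6
crop origin 231 272 x3
t 19.62 pos [0.5764 0.2323 0.0033] th -177.3 grip 39.6 mm F [ 0.2  0.5 -0.2]
shift [-0.0012 -0.0008  0.0003] rot [-0.0006 -0.001   0.0013]
```

View pics/zw13.png

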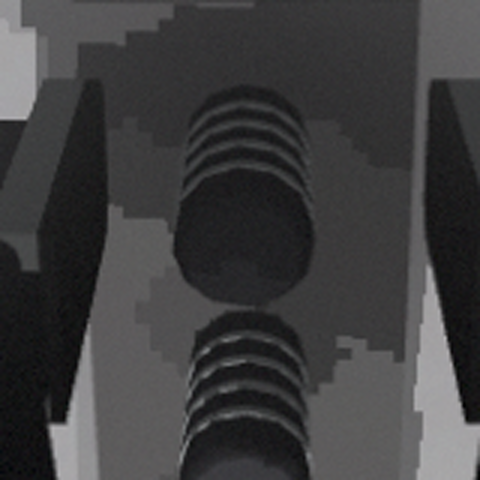

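```bash
python3 -m handwheel '[[[-0.001,-0.0015,0,0,0,0,0.04],[-0.001,-0.0015,0,0,0,0,0.008],[-0.001,-0.0015,0,0,0,0,0.008],[-0.001,-0.0015,0,0,0,0,0.008],[-0.001,-0.0015,0,0,0,0,0.008]]]' 60;python3 go.py .5776 .2315 .003 182.6
```

```text
clock: 20.25
position: [0.5776, 0.2309, 0.0035]
ee_rot: [-0.023, 1.0, -0.0, -0.0]
ft_force: [-1.5, -1.6, 5.7]
grip_width: 0.16
t 20.25 pos [0.5776 0.2309 0.0035] th -177.3 grip 13.7 mm F [-1.5 -1.6  5.7]
shift [-0.      0.0006  0.0005] rot [-0.0005 -0.0005  0.0015]
```

Pin held (13.7 mm reading; the hub read about 1.3 mm low too). Lifting and carrying it over the left index hole.

```bash
python3 -m handwheel '[[[0,0,-0.03,0,0,0,0.008],[0,0,-0.06,0,0,0,0.008],[0,0,-0.09,0,0,0,0.008],[0,0,-0.09,0,0,0,0.008]]]' 60 |tail -2;python3 go.py .5209 .1066 .09 181.6
python3 - <<'E'
from h import *
o,im=snap('wrist','w14.png');cv2.imwrite('pics/w14c.png',cv2.resize(im[150:450,170:470],None,fx=2,fy=2))
E
```

```text
ft_force: [-0.1, -0.5, -0.3]
grip_width: 0.161
t 20.75 pos [0.5785 0.2318 0.0951] th -177.3 grip 13.7 mm F [-0.1 -0.5 -0.3]
shift [ 0.0635 -0.1224  0.0048] rot [0.0014 0.0021 0.0193]
```

View pics/w14c.png

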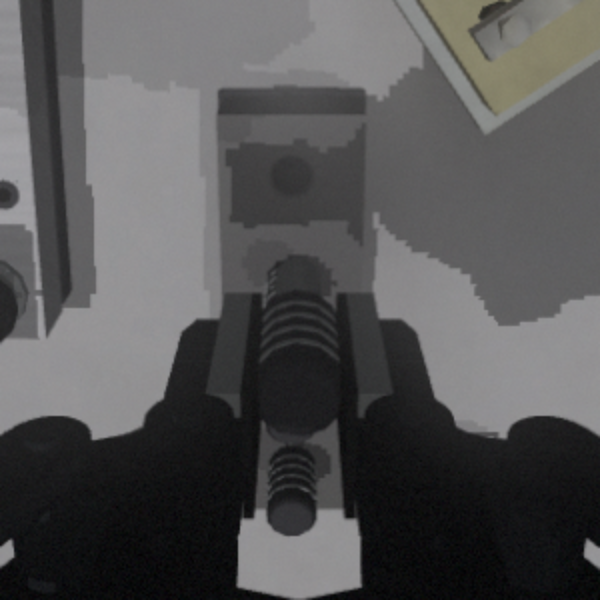

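The pin is held upright in the jaws and the front stand hole at (291,175) is empty.

```bash
python3 -m handwheel '[[[0.02,-0.04,0,0,0,0.005,0.008],[0.042,-0.08,0,0,0.001,0.01,0.008],[0.0635,-0.122,0,0.001,0.002,0.019,0.008],[0.0635,-0.1225,0.004,0.001,0.002,0.019,0.008],[0.0635,-0.1225,0.004,0.001,0.002,0.019,0.008],[0.0635,-0.1225,0.004,0.001,0.002,0.019,0.008]]]' 60 |tail -2;python3 go.py .5209 .1066 .06 181.6
python3 - <<'E'
from h import *
o,im=snap('wrist','w15.png');cv2.imwrite('pics/w15c.png',cv2.resize(im[150:450,170:470],None,fx=2,fy=2))
o,im=snap('scene','s15.png');cv2.imwrite('pics/s15c.png',cv2.resize(im[200:320,190:340],None,fx=4,fy=4))
S=cam('scene');print(((proj(S,[[.5209,.1066,.043],[.5209,.1066,.09]])-[190,200])*4).round())
E
```

```text
ft_force: [0.2, -0.9, -1.0]
grip_width: 0.162
t 21.55 pos [0.5194 0.1069 0.0883] th -178.3 grip 13.8 mm F [ 0.2 -0.9 -1. ]
shift [-0.0016 -0.0002  0.0283] rot [-0.0021 -0.0042  0.002 ]
[[343. 336.]
 [338. 216.]]
```

View pics/w15c.png

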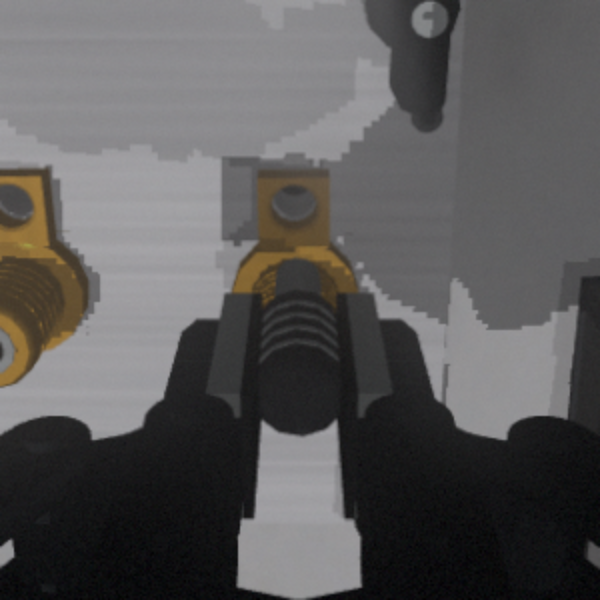

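View pics/s15c.png

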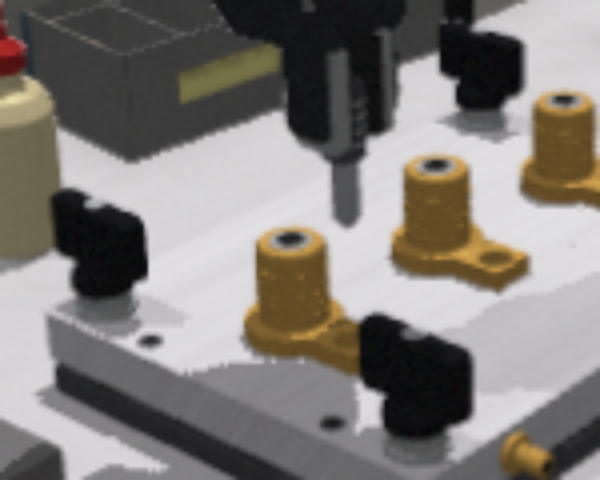

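Run:
```python
from h import *
o=manip.get_obs();C=cam('wrist',o);print(o['position'])
print(onplane(C,[(170+294/2,150+204/2)],.043), proj(C,[.521,.1066,.035]),proj(C,[.521,.1066,.043]))
```

```text
[0.51954761 0.10662314 0.08850008]
[[0.520721   0.10675837 0.043     ]] [[316.81074518 247.89186648]] [[316.70219408 252.46338087]]
```

Wrist and top views agree on the hole at (0.521, 0.107). Lowering with a force check.

```bash
python3 -m handwheel '[[[-0.0015,0,0.02,-0.001,-0.003,0,0.008],[-0.0015,0,0.036,-0.001,-0.003,0,0.008],[-0.0015,0,0.044,-0.001,-0.003,0,0.008],[-0.0015,0,0.05,-0.001,-0.003,0,0.008],[-0.0015,0,0.056,-0.001,-0.003,0,0.008]]]' 60;python3 go.py .521 .1067 .0165 181.6
```

```text
clock: 22.28
position: [0.521, 0.1058, 0.0327]
ee_rot: [-0.014, 1.0, -0.0, -0.0]
ft_force: [0.3, -0.2, -0.4]
grip_width: 0.161
t 22.27 pos [0.521  0.1058 0.0327] th -178.4 grip 13.8 mm F [ 0.3 -0.2 -0.4]
shift [-0.      0.0009  0.0162] rot [-0.0006 -0.0002  0.0003]
```

```bash
python3 -m handwheel '[[[0,0.0006,0.005,0,0,0,0.008],[0,0.0006,0.01,0,0,0,0.008],[0,0.0006,0.014,0,0,0,0.008],[0,0.0006,0.0165,0,0,0,0.008],[0,0.0006,0.0165,0,0,0,0.008]]]' 60;python3 go.py .521 .1067 .0165 181.6
```

```text
clock: 22.9
position: [0.5206, 0.1063, 0.0166]
ee_rot: [-0.014, 1.0, -0.0, -0.001]
ft_force: [-2.1, -0.7, 6.6]
grip_width: 0.16
t 22.90 pos [0.5206 0.1063 0.0166] th -178.4 grip 13.6 mm F [-2.1 -0.7  6.6]
shift [-0.0004  0.0003  0.0001] rot [-0.0005 -0.001   0.0002]
```

Home on the ear (6.6 N up at TCP z 0.0166, as expected). Push 1 mm more, release, lift and check.

```bash
python3 -m handwheel '[[[0,0,0.001,0,0,0,0.008],[0,0,0.001,0,0,0,0.008],[0,0,0.0,0,0,0,0.03],[0,0,0,0,0,0,0.03],[0,0,-0.04,0,0,0,0.04],[0,0,-0.09,0,0,0,0.04],[0,0,-0.11,0,0,0,0.04],[0,0,-0.11,0,0,0,0.04]]]' 60;python3 go.py .611 .233 .10 182.6
python3 - <<'E'
from h import *
o,im=snap('wrist','w16.png');cv2.imwrite('pics/w16c.png',cv2.resize(im[150:350,170:470],None,fx=2,fy=2))
o,im=snap('scene','s16.png');cv2.imwrite('pics/s16c.png',cv2.resize(im[200:320,190:340],None,fx=4,fy=4))
E
```

```text
clock: 23.9
position: [0.5218, 0.1067, 0.1276]
ee_rot: [-0.014, 1.0, 0.0, 0.001]
ft_force: [0.3, 0.2, -0.7]
grip_width: 0.47
t 23.90 pos [0.5218 0.1067 0.1276] th -178.4 grip 40.1 mm F [ 0.3  0.2 -0.7]
shift [-0.0927  0.1237  0.0278] rot [ 0.0005  0.0021 -0.0171]
```

View pics/s16c.png

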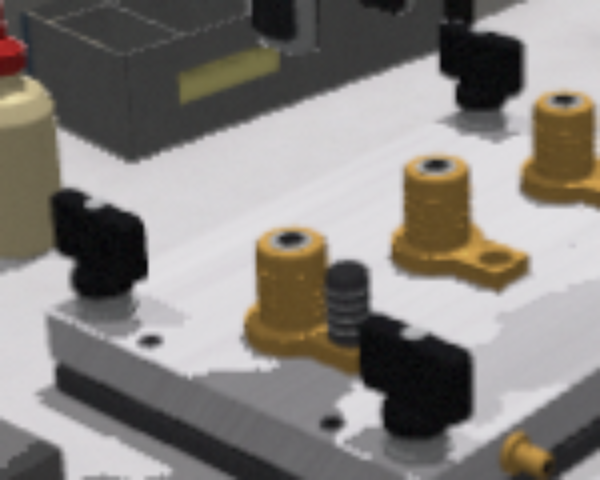

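View pics/w16c.png

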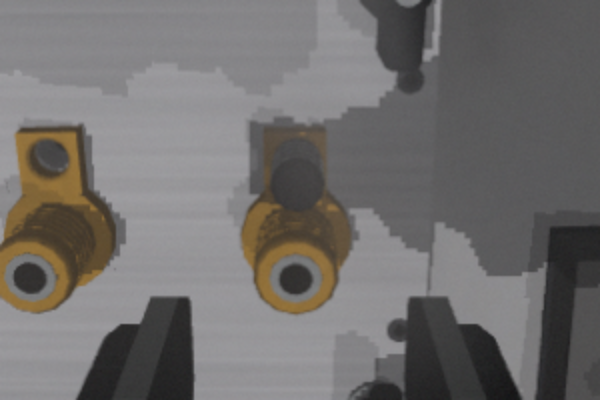

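The pin stands home in the left ear: head at (350,290) in the scene crop, collar flat on the cover. Now the second pin, looking again at the stand first in case it has moved.

```bash
python3 -m handwheel '[[[-0.03,0.04,0,0,0,0,0.04],[-0.06,0.08,0,0,0,-0.008,0.04],[-0.092,0.122,0.01,0,0.002,-0.017,0.04],[-0.092,0.122,0.02,0,0.002,-0.017,0.04],[-0.092,0.122,0.02,0,0.002,-0.017,0.04],[-0.092,0.122,0.02,0,0.002,-0.017,0.04]]]' 40 | tail -1; python3 pin.py w17.png .611 .233 .058
```

```text
grip_width: 0.472
pos [0.6091 0.2295 0.1062] pred 322.8 251.8
crop origin 242 171 x3
```

View pics/zw17.png

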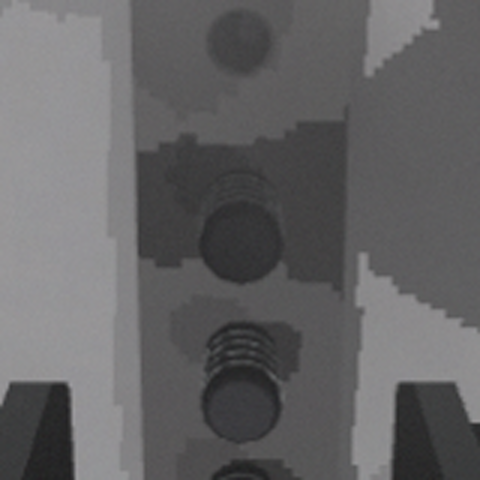

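```bash
python3 go.py .611 .2325 .003 182.6
```

```text
t 24.80 pos [0.6093 0.2297 0.1066] th -177.5 grip 39.5 mm F [ 0.2  0.1 -0.6]
shift [-0.002   0.0028  0.1036] rot [-0.0006 -0.0023 -0.0018]
```

```bash
python3 -m handwheel '[[[-0.0015,0.0025,0.03,0,-0.002,-0.002,0.04],[-0.0015,0.0025,0.06,0,-0.002,-0.002,0.04],[-0.0015,0.0025,0.09,0,-0.002,-0.002,0.04],[-0.0015,0.0025,0.103,0,-0.002,-0.002,0.04],[-0.0015,0.0025,0.103,0,-0.002,-0.002,0.04],[-0.0015,0.0025,0.103,0,-0.002,-0.002,0.008],[-0.0015,0.0025,0.103,0,-0.002,-0.002,0.008],[-0.0015,0.0025,0.103,0,-0.002,-0.002,0.008]]]' 60; python3 -m handwheel '[[[0,0,0,0,0,0,0.008],[0,0,0,0,0,0,0.008]]]' 60; python3 go.py .611 .2325 .003 182.6; python3 -m handwheel '[[[0,0,-0.03,0,0,0,0.008],[0,0,-0.06,0,0,0,0.008],[0,0,-0.09,0,0,0,0.008],[0,0,-0.09,0,0,0,0.008]]]' 60 |tail -2;python3 go.py .5229 .0268 .09 181.6
```

```text
clock: 25.8
position: [0.6115, 0.2328, 0.0048]
ee_rot: [-0.023, 1.0, -0.0, 0.001]
ft_force: [-1.1, -3.3, 7.2]
grip_width: 0.164
clock: 26.05
position: [0.6115, 0.2328, 0.0048]
ee_rot: [-0.023, 1.0, -0.0, 0.001]
ft_force: [-1.5, -3.6, 6.1]
grip_width: 0.159
t 26.05 pos [0.6115 0.2328 0.0048] th -177.3 grip 13.6 mm F [-1.5 -3.6  6.1]
shift [ 0.0005 -0.0003  0.0018] rot [-0.0006  0.0014  0.0012]
ft_force: [-0.4, 0.3, -0.4]
grip_width: 0.159
t 26.55 pos [0.6123 0.2342 0.0965] th -177.3 grip 13.6 mm F [-0.4  0.3 -0.4]
shift [ 0.0991 -0.2029  0.0057] rot [0.0018 0.0042 0.0192]
```

```bash
python3 -m handwheel '[[[0.025,-0.05,0,0,0,0.005,0.008],[0.05,-0.1,0,0,0.001,0.01,0.008],[0.075,-0.15,0,0.001,0.002,0.019,0.008],[0.0985,-0.202,0.0,0.001,0.003,0.019,0.008],[0.0985,-0.202,0.006,0.001,0.003,0.019,0.008],[0.0985,-0.202,0.006,0.001,0.003,0.019,0.008],[0.0985,-0.202,0.006,0.001,0.003,0.019,0.008]]]' 60 |tail -2;python3 go.py .5229 .0268 .046 181.6
python3 - <<'E'
from h import *
o,im=snap('wrist','w18.png');cv2.imwrite('pics/w18c.png',cv2.resize(im[150:450,170:470],None,fx=2,fy=2))
C=cam('wrist',o);print(((proj(C,[.5229,.0268,.043])-[170,150])*2).round(1))
E
```

```text
ft_force: [-0.4, -0.8, -0.1]
grip_width: 0.162
t 27.43 pos [0.5219 0.0284 0.0872] th -178.3 grip 13.8 mm F [-0.4 -0.8 -0.1]
shift [-0.0012 -0.0016  0.0412] rot [-0.0018 -0.0039  0.0024]
[[287.6 204.9]]
```

View pics/w18c.png

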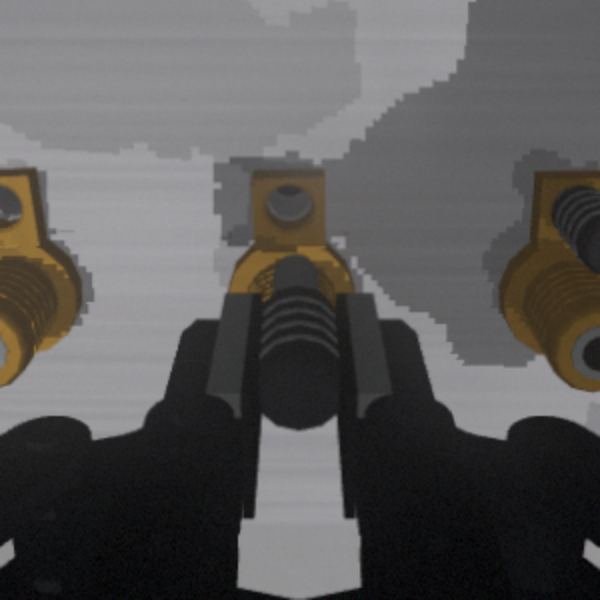

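The middle ear hole is at (289,204), predicted (288,205). Lowering.

```bash
python3 -m handwheel '[[[-0.001,-0.0015,0.02,-0.001,-0.003,0.002,0.008],[-0.001,-0.0015,0.036,-0.001,-0.003,0.002,0.008],[-0.001,-0.0015,0.041,-0.001,-0.003,0.002,0.008],[-0.001,-0.0015,0.047,-0.001,-0.003,0.002,0.008],[-0.001,-0.0015,0.053,-0.001,-0.003,0.002,0.008]]]' 60;python3 go.py .5229 .0268 .0175 181.6
```

```text
clock: 28.1
position: [0.5228, 0.0255, 0.0343]
ee_rot: [-0.013, 1.0, -0.0, -0.0]
ft_force: [-0.1, 0.0, -0.9]
grip_width: 0.16
t 28.10 pos [0.5228 0.0255 0.0343] th -178.5 grip 13.6 mm F [-0.1  0.  -0.9]
shift [-0.0002  0.0013  0.0168] rot [-0.0007 -0.0001 -0.0016]
```

```bash
python3 -m handwheel '[[[0,0.001,0.004,0,0,0,0.008],[0,0.001,0.009,0,0,0,0.008],[0,0.001,0.013,0,0,0,0.008],[0,0.001,0.0165,0,0,0,0.008],[0,0.001,0.0165,0,0,0,0.008]]]' 60;python3 go.py .5229 .0268 .0175 181.6
```

```text
clock: 28.72
position: [0.5224, 0.0264, 0.0179]
ee_rot: [-0.013, 1.0, -0.0, -0.0]
ft_force: [-2.6, 1.0, 3.1]
grip_width: 0.157
t 28.73 pos [0.5224 0.0264 0.0179] th -178.5 grip 13.4 mm F [-2.6  1.   3.1]
shift [-0.0005  0.0004  0.0004] rot [-0.0006 -0.0009 -0.0018]
```

```bash
python3 -m handwheel '[[[0,0,0.0015,0,0,0,0.008],[0,0,0.0015,0,0,0,0.008]]]' 60 | sed -n 2p\;4p;  python3 -m handwheel '[[[0,0,0.0,0,0,0,0.03],[0,0,0,0,0,0,0.03],[0,0,-0.04,0,0,0,0.04],[0,0,-0.09,0,0,0,0.04],[0,0,-0.11,0,0,0,0.04],[0,0,-0.11,0,0,0,0.04]]]' 60|tail -1;python3 go.py .645 .2335 .10 182.6
python3 - <<'E'
from h import *
o,im=snap('scene','s19.png');cv2.imwrite('pics/s19c.png',cv2.resize(im[170:320,100:350],None,fx=3,fy=3))
E
```

```text
position: [0.5226, 0.0265, 0.0174]
ft_force: [-6.5, -0.7, 17.5]
grip_width: 0.467
t 29.73 pos [0.5235 0.0267 0.1275] th -178.5 grip 39.9 mm F [ 0.   0.3 -0.6]
shift [-0.1269  0.2035  0.0278] rot [ 0.      0.0021 -0.0191]
```

View pics/s19c.png

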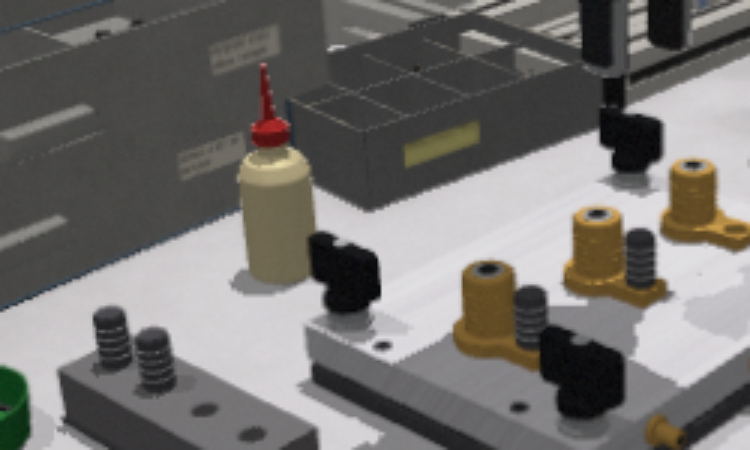

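Two pins are home and two remain in the stand, at (110,330) and (153,350). Third pin next.

```bash
python3 -m handwheel '[[[-0.03,0.05,0,0,0,0,0.04],[-0.06,0.1,0,0,0,-0.008,0.04],[-0.09,0.15,0.0,0,0.002,-0.017,0.04],[-0.126,0.203,0.01,0,0.002,-0.019,0.04],[-0.126,0.203,0.02,0,0.002,-0.019,0.04],[-0.126,0.203,0.02,0,0.002,-0.019,0.04],[-0.126,0.203,0.02,0,0.002,-0.019,0.04]]]' 40 | tail -1; python3 pin.py w20.png .645 .2335 .058;  python3 go.py .6445 .2335 .003 182.6;python3 -c "
from h import *
T=cam('top');print(onplane(T,[(284,140),(290,155)],.1),onplane(T,[(289,158)],.02))"
```

```text
grip_width: 0.471
pos [0.643  0.2308 0.1061] pred 321.4 251.9
crop origin 241 171 x3
t 30.70 pos [0.6432 0.2311 0.1066] th -177.5 grip 40.0 mm F [0.2 0.2 0.2]
shift [-0.0016  0.0025  0.1036] rot [-0.0009 -0.0022 -0.0023]
[[0.74154329 0.07900417 0.1       ]
 [0.71429746 0.06801792 0.1       ]] [[0.73623449 0.07805283 0.02      ]]
```

View pics/zw20.png

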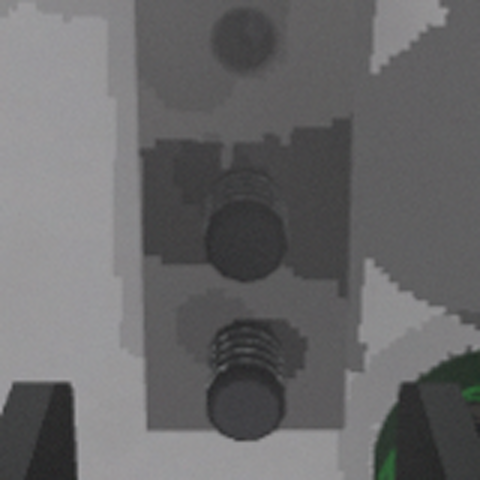

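Run:
```python
from h import *
T=cam('top');t=cv2.imread('pics/top0.png');h=cv2.cvtColor(t,cv2.COLOR_BGR2HSV)
m=cv2.inRange(h,(45,80,30),(85,255,255)); m[:,:140]=0;m[:,260:]=0
ys,xs=np.nonzero(m);print(xs.min(),xs.max(),ys.min(),ys.max())
print(onplane(T,[(xs.min(),(ys.min()+ys.max())/2),(xs.max(),(ys.min()+ys.max())/2),(xs.mean(),ys.max())],.03).round(3))
```

```text
156 190 152 184
[[0.716 0.331 0.03 ]
 [0.715 0.264 0.03 ]
 [0.684 0.292 0.03 ]]
```

The bowl is 3 cm clear of the fingers. Grasping the third pin.

```bash
python3 -m handwheel '[[[-0.0015,0.0028,0.03,0,-0.002,-0.002,0.04],[-0.0015,0.0028,0.06,0,-0.002,-0.002,0.04],[-0.0015,0.0028,0.09,0,-0.002,-0.002,0.04],[-0.0015,0.0028,0.103,0,-0.002,-0.002,0.04],[-0.0015,0.0028,0.103,0,-0.002,-0.002,0.04],[-0.0015,0.0028,0.103,0,-0.002,-0.002,0.008],[-0.0015,0.0028,0.103,0,-0.002,-0.002,0.008],[-0.0015,0.0028,0.103,0,-0.002,-0.002,0.008]]]' 60|tail -2; python3 -m handwheel '[[[0,0,0,0,0,0,0.008],[0,0,0,0,0,0,0.008]]]' 60; python3 -m handwheel '[[[0,0,-0.03,0,0,0,0.008],[0,0,-0.06,0,0,0,0.008],[0,0,-0.09,0,0,0,0.008],[0,0,-0.09,0,0,0,0.008]]]' 60 |tail -2;python3 go.py .5251 -.0531 .09 181.6
```

```text
ft_force: [-1.3, -4.5, 7.5]
grip_width: 0.159
clock: 31.95
position: [0.6455, 0.2344, 0.005]
ee_rot: [-0.023, 1.0, -0.001, 0.001]
ft_force: [-1.4, -3.9, 6.8]
grip_width: 0.16
ft_force: [0.7, 0.1, 0.2]
grip_width: 0.155
t 32.45 pos [0.6462 0.2363 0.0969] th -177.3 grip 13.2 mm F [0.7 0.1 0.2]
shift [ 0.1347 -0.2833  0.0057] rot [0.0017 0.0047 0.0193]
```

```bash
python3 -m handwheel '[[[0.025,-0.05,0,0,0,0.005,0.008],[0.05,-0.1,0,0,0.001,0.01,0.008],[0.075,-0.15,0,0.001,0.002,0.019,0.008],[0.1,-0.2,0.0,0.001,0.003,0.019,0.008],[0.12,-0.25,0.0,0.001,0.003,0.019,0.008],[0.134,-0.283,0.005,0.001,0.003,0.019,0.008],[0.134,-0.283,0.006,0.001,0.003,0.019,0.008],[0.134,-0.283,0.006,0.001,0.003,0.019,0.008]]]' 60 |tail -2;python3 go.py .5251 -.0531 .046 181.6
python3 - <<'E'
from h import *
o,im=snap('wrist','w21.png');cv2.imwrite('pics/w21c.png',cv2.resize(im[150:450,170:470],None,fx=2,fy=2))
C=cam('wrist',o);print(((proj(C,[.5251,-.0531,.043])-[170,150])*2).round(1))
E
```

```text
ft_force: [0.1, 0.7, -0.7]
grip_width: 0.157
t 33.45 pos [ 0.5239 -0.0525  0.0873] th -178.3 grip 13.4 mm F [ 0.1  0.7 -0.7]
shift [-0.0013 -0.0005  0.0412] rot [-0.0013 -0.0036  0.0009]
[[291.4 205.4]]
```

View pics/w21c.png

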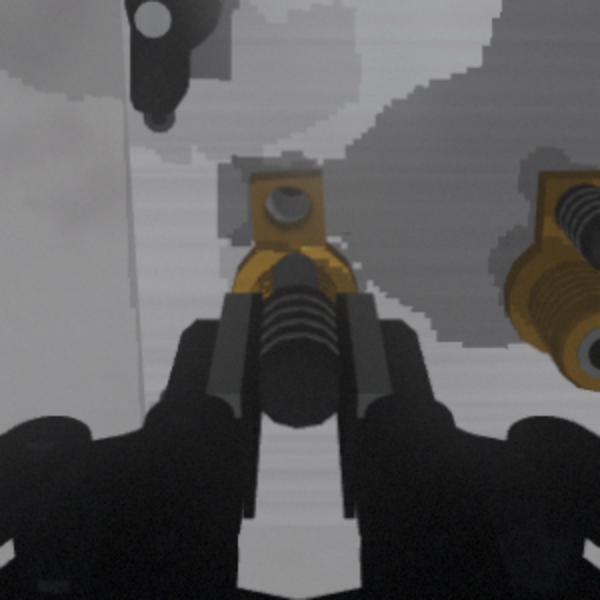

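The right ear hole is at (288,205) with the index hole slightly right of it, within the clearance. Lowering.

```bash
python3 -m handwheel '[[[-0.0012,-0.0006,0.02,-0.001,-0.003,0.001,0.008],[-0.0012,-0.0006,0.036,-0.001,-0.003,0.001,0.008],[-0.0012,-0.0006,0.041,-0.001,-0.003,0.001,0.008],[-0.0012,-0.0006,0.047,-0.001,-0.003,0.001,0.008],[-0.0012,-0.0006,0.053,-0.001,-0.003,0.001,0.008]]]' 60;python3 go.py .5251 -.0532 .0178 181.6
```

```text
clock: 34.12
position: [0.5251, -0.054, 0.0343]
ee_rot: [-0.014, 1.0, -0.0, -0.0]
ft_force: [0.0, -0.1, -0.7]
grip_width: 0.16
t 34.12 pos [ 0.5251 -0.054   0.0343] th -178.4 grip 13.7 mm F [ 0.  -0.1 -0.7]
shift [-0.      0.0008  0.0165] rot [-0.0008 -0.0001 -0.0006]
```

```bash
python3 -m handwheel '[[[0,0.0007,0.004,0,0,0,0.008],[0,0.0007,0.009,0,0,0,0.008],[0,0.0007,0.013,0,0,0,0.008],[0,0.0007,0.0165,0,0,0,0.008],[0,0.0007,0.018,0,0,0,0.008],[0,0.0007,0.018,0,0,0,0.008]]]' 60;python3 go.py .5251 -.0532 .0178 181.6
```

```text
clock: 34.88
position: [0.525, -0.0535, 0.0175]
ee_rot: [-0.013, 1.0, -0.0, -0.0]
ft_force: [-8.6, 0.3, 18.0]
grip_width: 0.159
t 34.88 pos [ 0.525  -0.0535  0.0175] th -178.5 grip 13.6 mm F [-8.6  0.3 18. ]
shift [-0.0002  0.0003 -0.0003] rot [-0.     -0.0005 -0.001 ]
```

Home (18 N up). Release, lift, and check all three.

```bash
python3 -m handwheel '[[[0,0,-0.001,0,0,0,0.03],[0,0,-0.001,0,0,0,0.03],[0,0,-0.04,0,0,0,0.03],[0,0,-0.09,0,0,0,0.03],[0,0,-0.12,0,0,0,0.03],[0,0,-0.12,0,0,0,0.03]]]' 60|tail -1;python3 go.py .4701 -.0849 .10 181.6
python3 - <<'E'
from h import *
o,im=snap('scene','s22.png');cv2.imwrite('pics/s22c.png',cv2.resize(im[170:340,180:430],None,fx=3,fy=3))
o,im=snap('wrist','w22.png');print(o['position'])
E
```

```text
grip_width: 0.351
t 35.62 pos [ 0.5263 -0.0533  0.1385] th -178.4 grip 30.0 mm F [-0.  -0.6 -0.8]
shift [ 0.0572 -0.0301  0.0383] rot [-0.0001  0.0035 -0.0006]
[ 0.52534191 -0.0531487   0.13686954]
```

View pics/s22c.png

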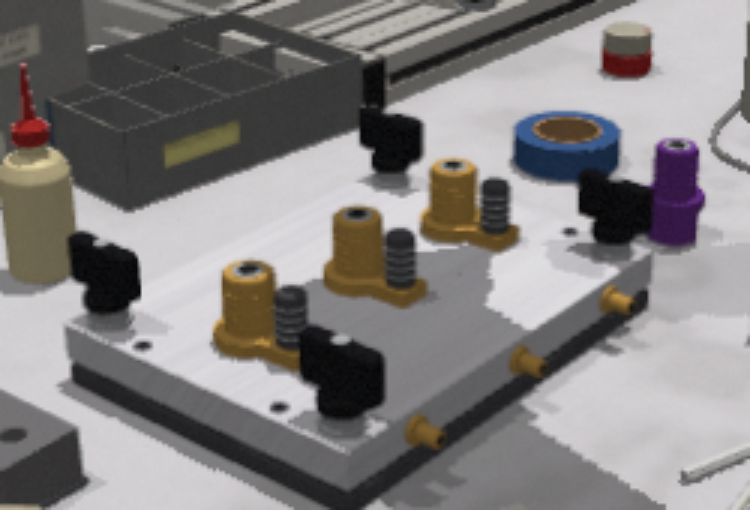

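View pics/w22.png

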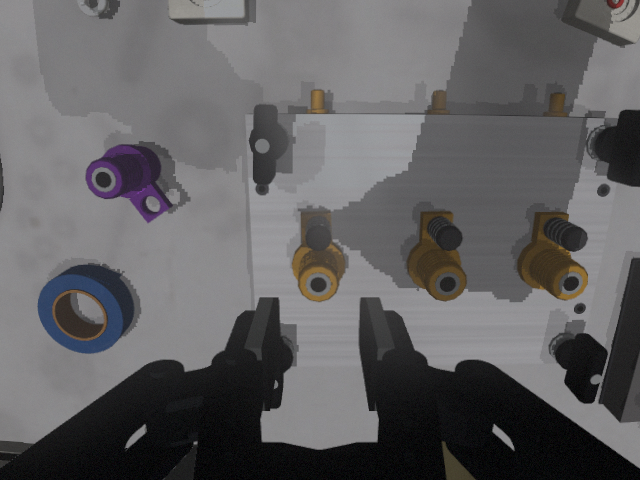

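All three collars have a pin home. The knob bars are still along manifold x, so they are loose. I'll check knob positions in this wrist picture and the wrist joint room.

Run:
```python
from h import *
o=manip.get_obs();C=cam('wrist',o);print('j',o['joint_pos'].round(2))
for n,q in dict(fl=(.4641,.135),fr=(.4701,-.0849),bl=(.618,.1392),br=(.624,-.0807)).items(): print(n,proj(C,[*q,.078]).round(0),proj(C,[*q,.035]).round(0))
print(onplane(C,[(263,146)],.078))
im=cv2.imread('pics/w22.png');cv2.imwrite('pics/w22c.png',cv2.resize(im[90:210,220:340],None,fx=4,fy=4))
```

```text
j [-0.52  0.17  0.6   1.83 -0.1   1.17  1.71]
fl [[647. 151.]] [[601. 144.]]
fr [[262. 147.]] [[270. 141.]]
bl [[595. 380.]] [[562. 347.]]
br [[271. 384.]] [[277. 349.]]
[[ 0.46959472 -0.08412863  0.078     ]]
```

View pics/w22c.png

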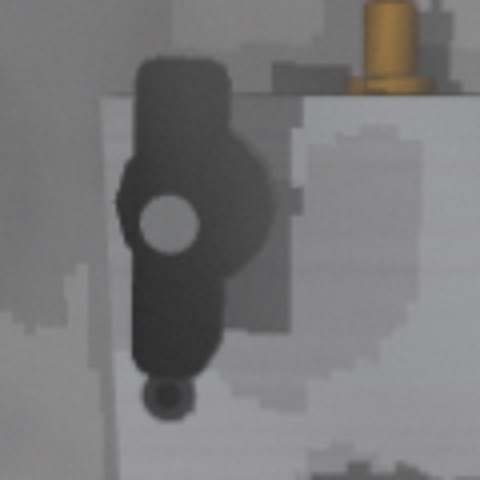

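```bash
python3 -m handwheel '[[[0.03,-0.015,0,0,0,0,0.03],[0.0565,-0.031,0.01,0,0.003,0,0.03],[0.0565,-0.031,0.05,0,0.003,0,0.03],[0.0565,-0.031,0.09,0,0.003,0,0.03],[0.0565,-0.031,0.114,0,0.003,0,0.03],[0.0565,-0.031,0.114,0,0.003,0,0.03]]]' 60;python3 go.py .4699 -.0847 .023 181.6
python3 - <<'E'
from h import *
o,im=snap('wrist','w23.png');cv2.imwrite('pics/w23c.png',cv2.resize(im[200:450,190:440],None,fx=2,fy=2))
E
```

```text
clock: 36.48
position: [0.4667, -0.0861, 0.0201]
ee_rot: [-0.013, 1.0, -0.001, -0.005]
ft_force: [0.5, -0.8, 0.3]
grip_width: 0.353
t 36.48 pos [ 0.4667 -0.0861  0.0201] th -178.5 grip 30.1 mm F [ 0.5 -0.8  0.3]
shift [-0.0032  0.0013 -0.0029] rot [-0.0018 -0.009  -0.001 ]
```

View pics/w23c.png

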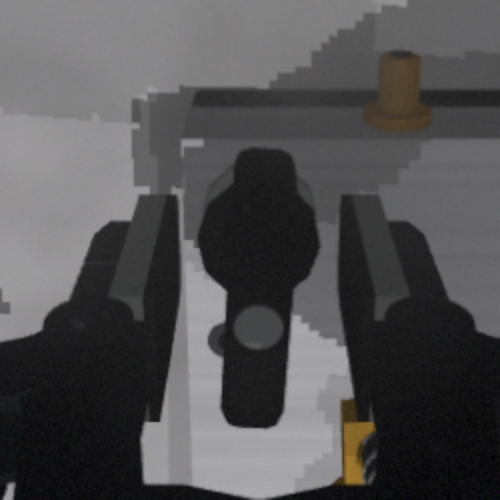

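The bar sits between the open jaws. Centring, gripping, and turning 45° clockwise.

```bash
python3 -m handwheel '[[[-0.003,0.0013,-0.002,-0.001,-0.007,0,0.03],[-0.003,0.0013,-0.002,-0.001,-0.007,0,0.004],[-0.003,0.0013,-0.002,-0.001,-0.007,0,0.004],[-0.003,0.0013,-0.002,-0.001,-0.007,0,0.004],[-0.003,0.0013,-0.002,-0.001,-0.007,0,0.004]]]' 60;python3 -m handwheel '[[[0,0,0,0,0,0.15,0.004],[0,0,0,0,0,0.3,0.004],[0,0,0,0,0,0.45,0.004],[0,0,0,0,0,0.6,0.004],[0,0,0,0,0,0.72,0.004],[0,0,0,0,0,0.79,0.004],[0,0,0,0,0,0.79,0.004]]]' 60; python3 go.py .4699 -.0847 .023 136.6
```

```text
clock: 37.15
position: [0.4735, -0.0858, 0.0258]
ee_rot: [-0.013, 1.0, -0.0, 0.003]
ft_force: [1.1, -5.3, 5.0]
grip_width: 0.11
clock: 38.02
position: [0.4729, -0.0879, 0.0258]
ee_rot: [0.374, 0.927, -0.0, 0.003]
ft_force: [-2.9, -12.8, 9.3]
grip_width: 0.111
t 38.02 pos [ 0.4729 -0.0879  0.0258] th 136.1 grip 9.5 mm F [ -2.9 -12.8   9.3]
shift [0.0044 0.0002 0.0028] rot [ 0.0019  0.006  -0.0089]
```

```bash
python3 -m handwheel '[[[0,0,0,0,0,0,0.03],[0,0,0,0,0,0,0.03],[0,0,-0.05,0,0,0,0.03],[0,0,-0.1,0,0,-0.17,0.03],[0,0,-0.1,0,0,-0.34,0.03],[0,0,-0.1,0,0,-0.51,0.03],[0,0,-0.1,0,0,-0.68,0.03],[0,0,-0.1,0,0,-0.79,0.03]]]' 60|tail -1;python3 go.py .618 .1392 .12 181.6
python3 - <<'E'
from h import *
o,im=snap('top','t24.png');cv2.imwrite('pics/t24c.png',cv2.resize(im[190:330,235:400],None,fx=4.5,fy=4.28,interpolation=cv2.INTER_CUBIC))
o,im=snap('wrist','w24.png')
E
```

```text
grip_width: 0.351
t 39.02 pos [ 0.4718 -0.0841  0.1246] th -178.1 grip 30.0 mm F [-1.1  1.  -0.2]
shift [-0.1533  0.2184  0.0053] rot [0.0007 0.0036 0.0045]
```

View pics/w24.png

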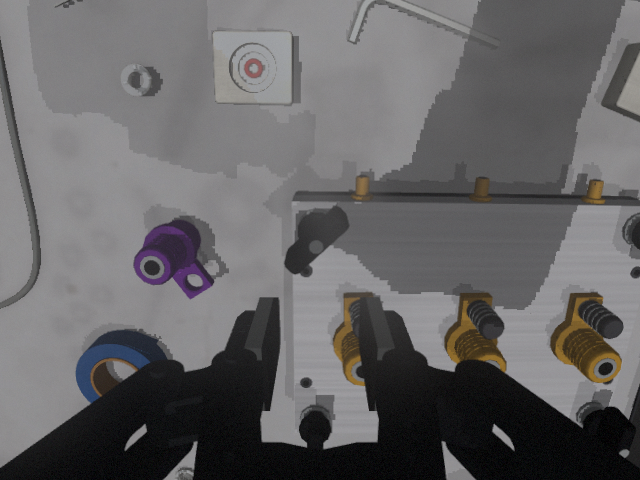

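The front right knob stands at 45°, its bar running (298,262)–(335,220). On to the back left.

```bash
python3 -m handwheel '[[[-0.035,0.05,0,0,0,0,0.03],[-0.07,0.1,0,0,0,0,0.03],[-0.105,0.15,0,0,0.002,0.003,0.03],[-0.14,0.2,0,0,0.0035,0.0045,0.03],[-0.153,0.2184,0,0,0.0035,0.0045,0.03],[-0.153,0.2184,0,0,0.0035,0.0045,0.03],[-0.153,0.2184,0,0,0.0035,0.0045,0.03]]]' 60|tail -1;python3 go.py .618 .1392 .023 181.6
python3 - <<'E'
from h import *
o,im=snap('wrist','w25.png');C=cam('wrist',o);print(proj(C,[.618,.1392,.078]))
cv2.imwrite('pics/w25c.png',im[100:400,170:470])
E
```

```text
grip_width: 0.35
t 40.00 pos [0.6184 0.1367 0.1249] th -178.8 grip 29.9 mm F [ 0.2 -0.5  0.1]
shift [0.0003 0.0026 0.1019] rot [-0.0004 -0.0005 -0.0077]
[[321.22762114 248.27785322]]
```

View pics/w25c.png

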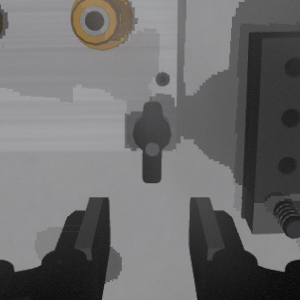

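```bash
python3 -m handwheel '[[[0,0.003,0.04,0,0,-0.008,0.03],[0,0.003,0.08,0,0,-0.008,0.03],[0,0.003,0.1,0,0,-0.008,0.03],[0,0.003,0.1,0,0,-0.008,0.03],[0,0.003,0.1,0,0,-0.008,0.004],[0,0.003,0.1,0,0,-0.008,0.004],[0,0.003,0.1,0,0,-0.008,0.004],[0,0.003,0.1,0,0,-0.008,0.004]]]' 60;python3 go.py .618 .1392 .023 181.6
```

```text
clock: 41.05
position: [0.6198, 0.1384, 0.0269]
ee_rot: [-0.014, 1.0, -0.001, 0.001]
ft_force: [-1.0, -6.4, 1.5]
grip_width: 0.11
t 41.05 pos [0.6198 0.1384 0.0269] th -178.4 grip 9.4 mm F [-1.  -6.4  1.5]
shift [0.0018 0.0008 0.0039] rot [-0.0014  0.002   0.0005]
```

```bash
python3 -m handwheel '[[[0.001,0,0,0,0,0.15,0.004],[0.001,0,0,0,0,0.3,0.004],[0.001,0,0,0,0,0.45,0.004],[0.001,0,0,0,0,0.6,0.004],[0.001,0,0,0,0,0.72,0.004],[0.001,0,0,0,0,0.785,0.004],[0.001,0,0,0,0,0.785,0.004]]]' 60; python3 -m handwheel '[[[0,0,0,0,0,0,0.03],[0,0,0,0,0,0,0.03],[0,0,-0.05,0,0,0,0.03],[0,0,-0.1,0,0,-0.17,0.03],[0,0,-0.1,0,0,-0.34,0.03],[0,0,-0.1,0,0,-0.51,0.03],[0,0,-0.1,0,0,-0.68,0.03],[0,0,-0.1,0,0,-0.785,0.03]]]' 60|tail -1;python3 go.py .4641 .135 .12 181.6
python3 - <<'E'
from h import *
o,im=snap('wrist','w26.png');C=cam('wrist',o);print(proj(C,[.618,.1392,.078]))
cv2.imwrite('pics/w26c.png',im[100:400,170:470])
E
```

```text
clock: 41.92
position: [0.6195, 0.1373, 0.0269]
ee_rot: [0.37, 0.929, -0.001, 0.002]
ft_force: [2.6, -9.2, -1.0]
grip_width: 0.111
grip_width: 0.351
t 42.92 pos [0.6179 0.1415 0.1257] th -177.9 grip 30.0 mm F [-0.  -0.5  0.7]
shift [ 0.1539 -0.001   0.0056] rot [0.0011 0.0007 0.0079]
[[312.49933078 248.39528396]]
```

View pics/w26c.png

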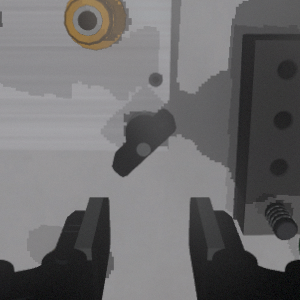

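The back left knob is at about 45° too, bar (120,170)–(170,117). Now the front left.

```bash
python3 -m handwheel '[[[0.05,0,0,0,0,0.003,0.03],[0.1,0,0,0,0,0.006,0.03],[0.154,-0.001,0,0.001,0,0.008,0.03],[0.154,-0.001,0,0.001,0,0.008,0.03],[0.154,-0.001,0,0.001,0,0.008,0.03]]]' 60|tail -1;python3 go.py .4641 .135 .023 181.6
python3 - <<'E'
from h import *
o,im=snap('wrist','w27.png');C=cam('wrist',o);print(proj(C,[.4641,.135,.078])-[170,100])
cv2.imwrite('pics/w27c.png',im[100:400,170:470])
E
```

```text
grip_width: 0.346
t 43.60 pos [0.4645 0.1358 0.1259] th -178.7 grip 29.5 mm F [ 0.   0.9 -0.2]
shift [ 0.0006 -0.0009  0.1029] rot [ 0.0007  0.0014 -0.0057]
[[145.17732277 147.50095355]]
```

View pics/w27c.png

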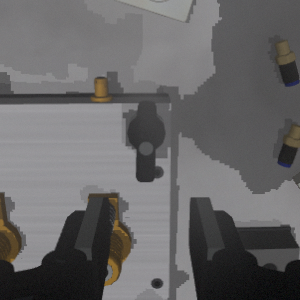

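```bash
python3 -m handwheel '[[[0,-0.0005,0.04,0,0.001,-0.005,0.03],[0,-0.0005,0.08,0,0.001,-0.005,0.03],[0,-0.0005,0.1,0,0.001,-0.005,0.03],[0,-0.0005,0.101,0,0.001,-0.005,0.03],[0,-0.0005,0.101,0,0.001,-0.005,0.004],[0,-0.0005,0.101,0,0.001,-0.005,0.004],[0,-0.0005,0.101,0,0.001,-0.005,0.004],[0,-0.0005,0.101,0,0.001,-0.005,0.004]]]' 60;python3 go.py .4641 .135 .023 181.6
```

```text
clock: 44.65
position: [0.465, 0.134, 0.0249]
ee_rot: [-0.013, 1.0, -0.0, 0.0]
ft_force: [1.8, -5.5, 2.2]
grip_width: 0.109
t 44.65 pos [0.465  0.134  0.0249] th -178.5 grip 9.3 mm F [ 1.8 -5.5  2.2]
shift [0.0009 0.001  0.0019] rot [-0.0006  0.001  -0.0011]
```

```bash
python3 -m handwheel '[[[0,0,0,0,0,0.15,0.004],[0,0,0,0,0,0.3,0.004],[0,0,0,0,0,0.45,0.004],[0,0,0,0,0,0.6,0.004],[0,0,0,0,0,0.72,0.004],[0,0,0,0,0,0.785,0.004],[0,0,0,0,0,0.785,0.004]]]' 60; python3 -m handwheel '[[[0,0,0,0,0,0,0.03],[0,0,0,0,0,0,0.03],[0,0,-0.05,0,0,0,0.03],[0,0,-0.1,0,0,-0.17,0.03],[0,0,-0.1,0,0,-0.34,0.03],[0,0,-0.1,0,0,-0.51,0.03],[0,0,-0.1,0,0,-0.68,0.03],[0,0,-0.1,0,0,-0.785,0.03]]]' 60|tail -1;python3 go.py .624 -.0807 .12 181.6
python3 - <<'E'
from h import *
o,im=snap('wrist','w28.png')
cv2.imwrite('pics/w28c.png',im[100:400,170:470])
E
```

```text
clock: 45.52
position: [0.4648, 0.1336, 0.0249]
ee_rot: [0.371, 0.929, -0.0, 0.0]
ft_force: [1.3, -8.2, 4.9]
grip_width: 0.113
grip_width: 0.344
t 46.52 pos [0.4638 0.1352 0.1242] th -178.1 grip 29.4 mm F [-1.   0.6 -0.6]
shift [-0.153 -0.221  0.004] rot [-0.0001 -0.001   0.0049]
```

View pics/w28c.png

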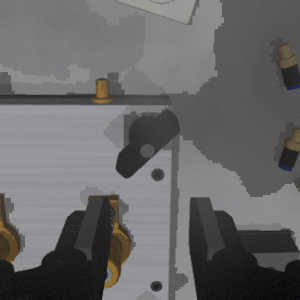

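The front left knob is at 45°, bar (125,170)–(172,120). Now the back right.

```bash
python3 -m handwheel '[[[-0.035,-0.05,0,0,0,0,0.03],[-0.07,-0.1,0,0,0,0,0.03],[-0.105,-0.15,0,0,0,0.003,0.03],[-0.14,-0.2,0,0,-0.001,0.005,0.03],[-0.153,-0.221,0,0,-0.001,0.005,0.03],[-0.153,-0.221,0,0,-0.001,0.005,0.03],[-0.153,-0.221,0,0,-0.001,0.005,0.03]]]' 60|tail -1;python3 go.py .624 -.0807 .023 181.6
python3 - <<'E'
from h import *
o,im=snap('wrist','w29.png');C=cam('wrist',o);print(proj(C,[.624,-.0807,.078])-[170,100])
cv2.imwrite('pics/w29c.png',im[100:400,170:470])
E
```

```text
grip_width: 0.351
t 47.45 pos [ 0.6227 -0.0808  0.1238] th -178.7 grip 29.9 mm F [-0.4 -0.1 -0.1]
shift [-1.300e-03  1.000e-04  1.008e-01] rot [-0.     -0.0006 -0.0051]
[[146.74762856 151.72480872]]
```

View pics/w29c.png

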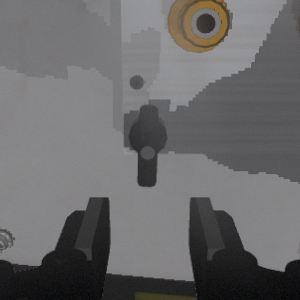

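```bash
python3 -m handwheel '[[[-0.001,0.0005,0.04,0,0,-0.005,0.03],[-0.001,0.0005,0.08,0,0,-0.005,0.03],[-0.001,0.0005,0.1,0,0,-0.005,0.03],[-0.001,0.0005,0.1,0,0,-0.005,0.03],[-0.001,0.0005,0.1,0,0,-0.005,0.004],[-0.001,0.0005,0.1,0,0,-0.005,0.004],[-0.001,0.0005,0.1,0,0,-0.005,0.004],[-0.001,0.0005,0.1,0,0,-0.005,0.004]]]' 60;python3 go.py .624 -.0807 .023 181.6
```

```text
clock: 48.5
position: [0.625, -0.0818, 0.0258]
ee_rot: [-0.014, 1.0, -0.0, 0.001]
ft_force: [-1.5, 0.4, 6.5]
grip_width: 0.114
t 48.50 pos [ 0.625  -0.0818  0.0258] th -178.4 grip 9.8 mm F [-1.5  0.4  6.5]
shift [0.001  0.0011 0.0028] rot [-0.0006  0.0023 -0.0004]
```

```bash
python3 -m handwheel '[[[0,0,0,0,0,0.15,0.004],[0,0,0,0,0,0.3,0.004],[0,0,0,0,0,0.45,0.004],[0,0,0,0,0,0.6,0.004],[0,0,0,0,0,0.72,0.004],[0,0,0,0,0,0.785,0.004],[0,0,0,0,0,0.785,0.004]]]' 60; python3 -m handwheel '[[[0,0,0,0,0,0,0.03],[0,0,0,0,0,0,0.03],[0,0,-0.05,0,0,0,0.03],[0,0,-0.1,0,0,0,0.03],[0,0,-0.1,0,0,0,0.03]]]' 60|tail -1;python3 go.py .624 -.0807 .023 136.6
python3 - <<'E'
from h import *
o,im=snap('wrist','w30.png')
o,im2=snap('scene','s30.png');cv2.imwrite('pics/w30c.png',np.hstack([im[100:450,120:470],cv2.resize(im2[190:330,190:410],None,fx=2,fy=2,interpolation=cv2.INTER_CUBIC)[:280].copy() if 0 else cv2.resize(im2[180:320,190:360],(425,350))]))
cv2.imwrite('pics/s30c.png',cv2.resize(im2[170:340,180:430],None,fx=3,fy=3))
E
```

```text
clock: 49.38
position: [0.6248, -0.0822, 0.0258]
ee_rot: [0.37, 0.929, -0.0, 0.001]
ft_force: [-2.6, -0.1, 9.1]
grip_width: 0.109
grip_width: 0.349
t 50.00 pos [ 0.6261 -0.0822  0.1279] th 136.6 grip 29.8 mm F [-1.   0.1 -1.9]
shift [ 0.0031 -0.0007  0.1049] rot [0.0035 0.0049 0.0002]
```

View pics/w30.png

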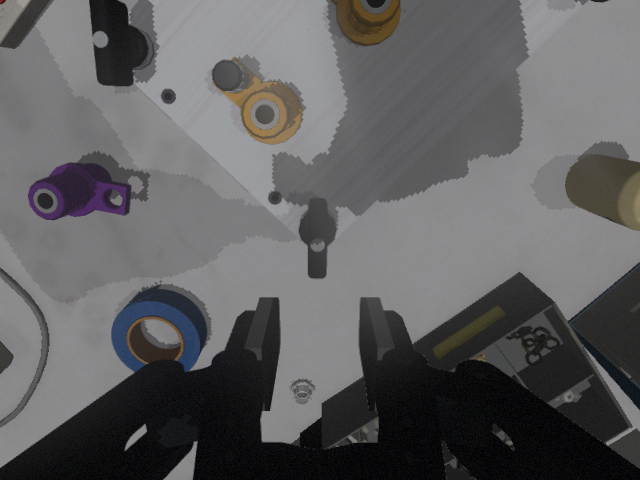

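View pics/s30c.png

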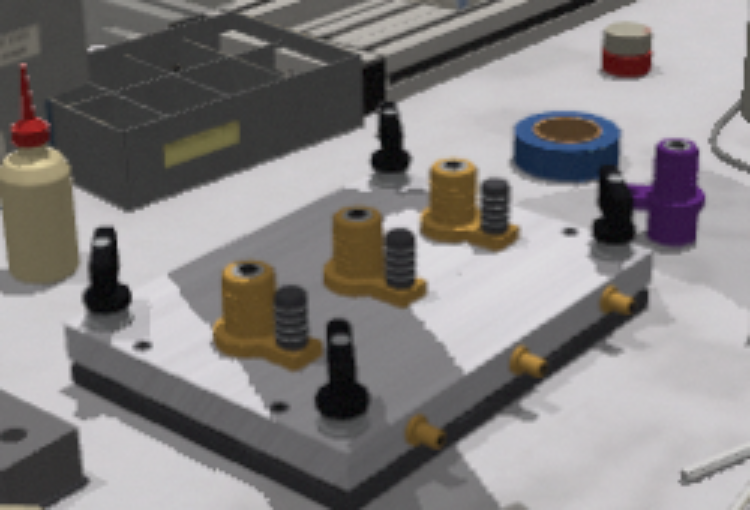

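All four bars are at half way and the pins are undisturbed. Before the second pass I'll check tray clearance behind the back right knob.

```bash
python3 -c "
from h import *
T=cam('top');print(onplane(T,[(335,144),(380,150),(432,152)],.0).round(3),onplane(T,[(335,134),(432,138)],.06).round(3))"; python3 -m handwheel '[[[0.003,-0.0005,0.04,0.002,0.004,0,0.03],[0.003,-0.0005,0.08,0.002,0.004,0,0.03],[0.003,-0.0005,0.102,0.002,0.004,0,0.03],[0.003,-0.0005,0.102,0.002,0.004,0,0.03],[0.003,-0.0005,0.102,0.002,0.004,0,0.004],[0.003,-0.0005,0.102,0.002,0.004,0,0.004],[0.003,-0.0005,0.102,0.002,0.004,0,0.004],[0.003,-0.0005,0.102,0.002,0.004,0,0.004]]]' 80;python3 go.py .624 -.0807 .023 136.6
```

```text
[[ 0.771 -0.008  0.   ]
 [ 0.759 -0.094  0.   ]
 [ 0.756 -0.194  0.   ]] [[ 0.768 -0.008  0.06 ]
 [ 0.761 -0.184  0.06 ]]
clock: 51.1
position: [0.6224, -0.0801, 0.0234]
ee_rot: [0.37, 0.929, -0.0, -0.001]
ft_force: [-0.2, 0.1, 7.3]
grip_width: 0.105
t 51.10 pos [ 0.6224 -0.0801  0.0234] th 136.6 grip 9.0 mm F [-0.2  0.1  7.3]
shift [-0.0016  0.0007  0.0004] rot [-0.0011 -0.0019  0.0001]
```

```bash
python3 -m handwheel '[[[0,0,0,0,0,0.15,0.004],[0,0,0,0,0,0.3,0.004],[0,0,0,0,0,0.45,0.004],[0,0,0,0,0,0.6,0.004],[0,0,0,0,0,0.72,0.004],[0,0,0,0,0,0.81,0.004],[0,0,0,0,0,0.81,0.004]]]' 80;python3 go.py .624 -.0807 .023 91.6; python3 -m handwheel '[[[0,0,0,0,0,0,0.03],[0,0,0,0,0,0,0.03],[0,0,-0.05,0,0,0,0.03],[0,0,-0.1,0,0,-0.17,0.03],[0,0,-0.1,0,0,-0.34,0.03],[0,0,-0.1,0,0,-0.51,0.03],[0,0,-0.1,0,0,-0.68,0.03],[0,0,-0.1,0,0,-0.8,0.03]]]' 60|tail -1;python3 go.py .4641 .135 .12 136.6
python3 - <<'E'
from h import *
o,im=snap('wrist','w31.png')
E
```

```text
clock: 51.98
position: [0.6241, -0.0794, 0.0235]
ee_rot: [0.705, 0.709, 0.0, 0.0]
ft_force: [6.5, 0.8, 2.7]
grip_width: 0.107
t 51.98 pos [ 0.6241 -0.0794  0.0235] th 90.3 grip 9.1 mm F [6.5 0.8 2.7]
shift [-0.0013 -0.0001  0.0005] rot [ 0.0005  0.0003 -0.0231]
grip_width: 0.35
t 52.98 pos [ 0.6215 -0.0802  0.1221] th 136.3 grip 29.9 mm F [-0.9 -0.3  0.4]
shift [0.2625 0.0467 0.003 ] rot [-0.0026 -0.004  -0.0056]
```

View pics/w31.png

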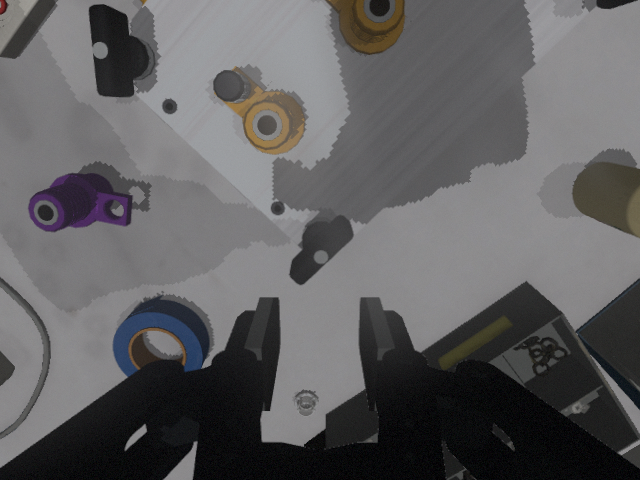

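The back right bar (295,280)–(350,220) has turned a further 45° and lies along manifold y, so it is tight. Front left next.

```bash
python3 -m handwheel '[[[0.05,0.01,0,0,0,0,0.03],[0.1,0.02,0,0,0,0,0.03],[0.15,0.03,0,-0.001,-0.002,-0.003,0.03],[0.2,0.037,0,-0.002,-0.003,-0.005,0.03],[0.25,0.045,0,-0.002,-0.003,-0.005,0.03],[0.2625,0.0467,0,-0.002,-0.003,-0.005,0.03],[0.2625,0.0467,0,-0.002,-0.003,-0.005,0.03],[0.2625,0.0467,0,-0.002,-0.003,-0.005,0.03]]]' 60|tail -1;python3 go.py .4641 .135 .023 136.6
python3 - <<'E'
from h import *
o,im=snap('wrist','w32.png');C=cam('wrist',o);print(proj(C,[.4641,.135,.078])-[170,100])
cv2.imwrite('pics/w32c.png',im[100:400,170:470])
E
```

```text
grip_width: 0.348
t 54.02 pos [0.4658 0.1349 0.1229] th 136.2 grip 29.7 mm F [-0.6 -0.5  0.2]
shift [ 0.0013 -0.001   0.0999] rot [-0.0006 -0.0004 -0.0071]
[[145.58528822 149.38195746]]
```

View pics/w32c.png

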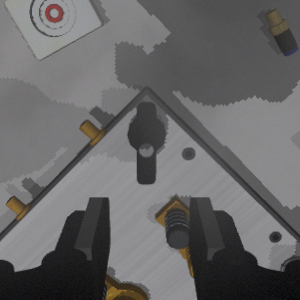

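```bash
python3 -m handwheel '[[[0.001,-0.0007,0.04,0,0,-0.005,0.03],[0.001,-0.0007,0.08,0,0,-0.005,0.03],[0.001,-0.0007,0.099,0,0,-0.005,0.03],[0.001,-0.0007,0.099,0,0,-0.005,0.03],[0.001,-0.0007,0.099,0,0,-0.005,0.004],[0.001,-0.0007,0.099,0,0,-0.005,0.004],[0.001,-0.0007,0.099,0,0,-0.005,0.004],[0.001,-0.0007,0.099,0,0,-0.005,0.004]]]' 80;python3 -m handwheel '[[[0,0,0,0,0,0.15,0.004],[0,0,0,0,0,0.3,0.004],[0,0,0,0,0,0.45,0.004],[0,0,0,0,0,0.6,0.004],[0,0,0,0,0,0.72,0.004],[0,0,0,0,0,0.81,0.004],[0,0,0,0,0,0.81,0.004]]]' 80;python3 go.py .4641 .135 .023 91.6
```

```text
clock: 55.08
position: [0.4641, 0.1344, 0.0248]
ee_rot: [0.371, 0.929, -0.001, -0.001]
ft_force: [-4.8, -8.0, 7.2]
grip_width: 0.108
clock: 55.95
position: [0.4644, 0.1344, 0.0248]
ee_rot: [0.706, 0.708, -0.001, 0.001]
ft_force: [-2.8, -8.2, 4.4]
grip_width: 0.104
t 55.95 pos [0.4644 0.1344 0.0248] th 90.1 grip 8.9 mm F [-2.8 -8.2  4.4]
shift [ 0.0006 -0.0003  0.0018] rot [-0.0005  0.0019 -0.0256]
```

```bash
python3 -m handwheel '[[[0,0,0,0,0,0,0.03],[0,0,0,0,0,0,0.03],[0,0,-0.05,0,0,0,0.03],[0,0,-0.1,0,0,-0.17,0.03],[0,0,-0.1,0,0,-0.34,0.03],[0,0,-0.1,0,0,-0.51,0.03],[0,0,-0.1,0,0,-0.68,0.03],[0,0,-0.1,0,0,-0.81,0.03]]]' 60|tail -1;python3 go.py .4701 -.0849 .12 136.6
python3 - <<'E'
from h import *
o,im=snap('wrist','w33.png')
cv2.imwrite('pics/w33c.png',im[100:400,170:470])
E
```

```text
grip_width: 0.353
t 56.95 pos [0.4644 0.1364 0.1243] th 136.9 grip 30.1 mm F [-0.2 -0.2 -0.2]
shift [-0.1554 -0.1576  0.004 ] rot [ 0.0007 -0.0012  0.005 ]
```

View pics/w33c.png

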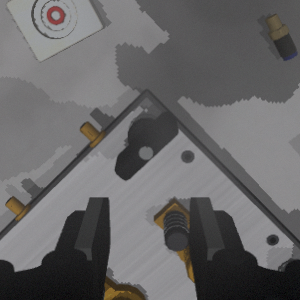

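The front left bar is parallel to the front edge, so it is tight. Front right next.

```bash
python3 -m handwheel '[[[-0.04,-0.04,0,0,0,0,0.03],[-0.08,-0.08,0,0,0,0,0.03],[-0.12,-0.12,0,0,0,0.003,0.03],[-0.1554,-0.1576,0,0,-0.001,0.005,0.03],[-0.1554,-0.1576,0,0,-0.001,0.005,0.03],[-0.1554,-0.1576,0,0,-0.001,0.005,0.03],[-0.1554,-0.1576,0,0,-0.001,0.005,0.03]]]' 60|tail -1;python3 go.py .4700 -.0848 .023 136.6
python3 - <<'E'
from h import *
o,im=snap('wrist','w34.png');C=cam('wrist',o);print(proj(C,[.4701,-.0849,.078])-[170,100])
cv2.imwrite('pics/w34c.png',im[100:400,170:470])
E
```

```text
grip_width: 0.352
t 57.88 pos [ 0.4691 -0.0836  0.1238] th 136.4 grip 30.0 mm F [0.3 0.9 0.7]
shift [-0.0015 -0.0002  0.1008] rot [-0.0004  0.0002 -0.0029]
[[147.14395254 153.78638162]]
```

View pics/w34c.png

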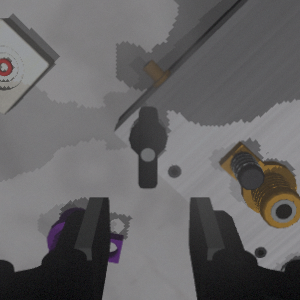

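```bash
python3 -m handwheel '[[[-0.0015,-0.0002,0.04,0,0,-0.003,0.03],[-0.0015,-0.0002,0.08,0,0,-0.003,0.03],[-0.0015,-0.0002,0.1,0,0,-0.003,0.03],[-0.0015,-0.0002,0.1,0,0,-0.003,0.03],[-0.0015,-0.0002,0.1,0,0,-0.003,0.004],[-0.0015,-0.0002,0.1,0,0,-0.003,0.004],[-0.0015,-0.0002,0.1,0,0,-0.003,0.004],[-0.0015,-0.0002,0.1,0,0,-0.003,0.004]]]' 80;python3 -m handwheel '[[[0,0,0,0,0,0.15,0.004],[0,0,0,0,0,0.3,0.004],[0,0,0,0,0,0.45,0.004],[0,0,0,0,0,0.6,0.004],[0,0,0,0,0,0.72,0.004],[0,0,0,0,0,0.81,0.004],[0,0,0,0,0,0.81,0.004]]]' 80;python3 go.py .47 -.0848 .023 91.6
```

```text
clock: 58.92
position: [0.4705, -0.0861, 0.0249]
ee_rot: [0.37, 0.929, 0.0, 0.001]
ft_force: [-2.9, 1.3, 7.9]
grip_width: 0.108
clock: 59.8
position: [0.4705, -0.0861, 0.0249]
ee_rot: [0.706, 0.708, 0.0, 0.001]
ft_force: [-2.8, 0.5, 10.0]
grip_width: 0.108
t 59.80 pos [ 0.4705 -0.0861  0.0249] th 90.1 grip 9.2 mm F [-2.8  0.5 10. ]
shift [ 0.0013 -0.0005  0.0019] rot [ 0.0008  0.0006 -0.0256]
```

```bash
python3 -m handwheel '[[[0,0,0,0,0,0,0.03],[0,0,0,0,0,0,0.03],[0,0,-0.05,0,0,0,0.03],[0,0,-0.1,0,0,-0.17,0.03],[0,0,-0.1,0,0,-0.34,0.03],[0,0,-0.1,0,0,-0.51,0.03],[0,0,-0.1,0,0,-0.68,0.03],[0,0,-0.1,0,0,-0.81,0.03]]]' 60|tail -1;python3 go.py .618 .1392 .12 136.6
python3 - <<'E'
from h import *
o,im=snap('wrist','w35.png')
cv2.imwrite('pics/w35c.png',im[100:400,170:470])
E
```

```text
grip_width: 0.35
t 60.80 pos [ 0.4698 -0.0863  0.124 ] th 136.8 grip 29.9 mm F [-0.1  0.4 -0.4]
shift [0.0465 0.2658 0.004 ] rot [0.0002 0.0003 0.0028]
```

View pics/w35c.png

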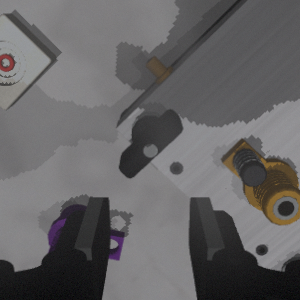

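The front right bar is parallel to the front edge, so it is tight. The back left is last.

```bash
python3 -m handwheel '[[[0.01,0.055,0,0,0,0,0.03],[0.02,0.11,0,0,0,0,0.03],[0.03,0.165,0,0,0,0.003,0.03],[0.04,0.22,0,0,0,0.003,0.03],[0.0465,0.2658,0,0,0,0.003,0.03],[0.0465,0.2658,0,0,0,0.003,0.03],[0.0465,0.2658,0,0,0,0.003,0.03],[0.0465,0.2658,0,0,0,0.003,0.03]]]' 60|tail -1;python3 go.py .618 .1390 .023 136.6
python3 - <<'E'
from h import *
o,im=snap('wrist','w36.png');C=cam('wrist',o);print(proj(C,[.618,.1392,.078])-[170,100])
cv2.imwrite('pics/w36c.png',im[100:400,170:470])
E
```

```text
grip_width: 0.348
t 61.85 pos [0.6187 0.1371 0.1239] th 136.2 grip 29.7 mm F [ 0.3 -0.3  0.2]
shift [0.0019 0.0009 0.1009] rot [-0.0005  0.0005 -0.0074]
[[149.35381808 147.62304493]]
```

View pics/w36c.png

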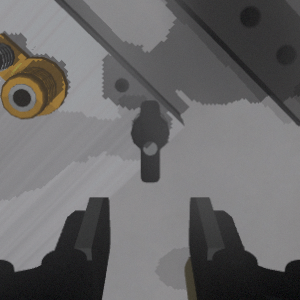

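```bash
python3 -m handwheel '[[[0.0015,0.0009,0.04,0,0,-0.007,0.03],[0.0015,0.0009,0.08,0,0,-0.007,0.03],[0.0015,0.0009,0.1,0,0,-0.007,0.03],[0.0015,0.0009,0.1,0,0,-0.007,0.03],[0.0015,0.0009,0.1,0,0,-0.007,0.004],[0.0015,0.0009,0.1,0,0,-0.007,0.004],[0.0015,0.0009,0.1,0,0,-0.007,0.004],[0.0015,0.0009,0.1,0,0,-0.007,0.004]]]' 80;python3 -m handwheel '[[[0,0,0,0,0,0.15,0.004],[0,0,0,0,0,0.3,0.004],[0,0,0,0,0,0.45,0.004],[0,0,0,0,0,0.6,0.004],[0,0,0,0,0,0.72,0.004],[0,0,0,0,0,0.81,0.004],[0,0,0,0,0,0.81,0.004]]]' 80;python3 go.py .618 .139 .023 91.6
```

```text
clock: 62.9
position: [0.6182, 0.1385, 0.0255]
ee_rot: [0.369, 0.929, -0.001, -0.0]
ft_force: [-9.1, -4.0, 7.8]
grip_width: 0.11
clock: 63.78
position: [0.6185, 0.1385, 0.0255]
ee_rot: [0.706, 0.709, -0.001, 0.001]
ft_force: [-7.6, -5.7, 6.0]
grip_width: 0.107
t 63.77 pos [0.6185 0.1385 0.0255] th 90.2 grip 9.1 mm F [-7.6 -5.7  6. ]
shift [ 0.0005 -0.0005  0.0025] rot [-0.0003  0.0022 -0.0238]
```

```bash
python3 -m handwheel '[[[0,0,0,0,0,0,0.03],[0,0,0,0,0,0,0.03],[0,0,-0.05,0,0,0,0.03],[0,0,-0.1,0,0,-0.17,0.03],[0,0,-0.1,0,0,-0.34,0.03],[0,0,-0.1,0,0,-0.51,0.03],[0,0,-0.1,0,0,-0.68,0.03],[0,0,-0.1,0,0,-0.81,0.03]]]' 60|tail -1;python3 go.py .4 .3 .2 181
python3 - <<'E'
from h import *
o,im=snap('wrist','w37.png')
cv2.imwrite('pics/w37c.png',im[100:400,170:470])
E
```

```text
grip_width: 0.351
t 64.78 pos [0.6189 0.1403 0.1243] th 137.0 grip 30.0 mm F [ 0.2  0.2 -0.4]
shift [ 0.2689 -0.0324 -0.0759] rot [ 3.000e-04  9.000e-04 -7.677e-01]
```

View pics/w37c.png

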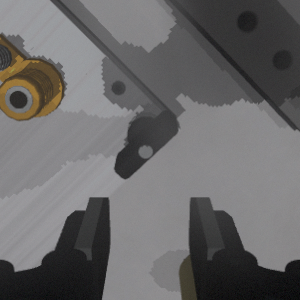

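The back left bar is parallel to the back edge. Backing away for a last overall check from the scene and top cameras.

```bash
python3 -m handwheel '[[[0.03,0,-0.06,0,0,0,0.03],[0.08,-0.01,-0.08,0,0,-0.1,0.03],[0.13,-0.015,-0.08,0,0,-0.2,0.03],[0.18,-0.02,-0.08,0,0,-0.3,0.03],[0.23,-0.03,-0.08,0,0,-0.4,0.03],[0.269,-0.032,-0.08,0,0,-0.5,0.03],[0.269,-0.032,-0.08,0,0,-0.5,0.03],[0.269,-0.032,-0.08,0,0,-0.5,0.03]]]' 60
python3 - <<'E'
from h import *
o,im=snap('scene','s38.png');cv2.imwrite('pics/s38c.png',cv2.resize(im[170:340,100:430],None,fx=2.4,fy=2.4))
o,im=snap('top','t38.png');cv2.imwrite('pics/t38c.png',cv2.resize(im[100:380,150:500],None,fx=2.1,fy=2.1))
E
```

```text
clock: 65.82
position: [0.4013, 0.3009, 0.2038]
ee_rot: [0.129, 0.992, -0.0, 0.0]
ft_force: [-0.2, 0.1, -0.8]
grip_width: 0.354
```

View pics/s38c.png

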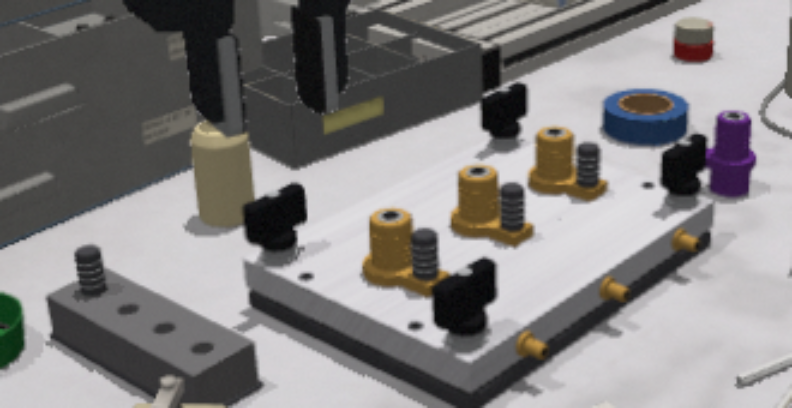

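View pics/t38c.png

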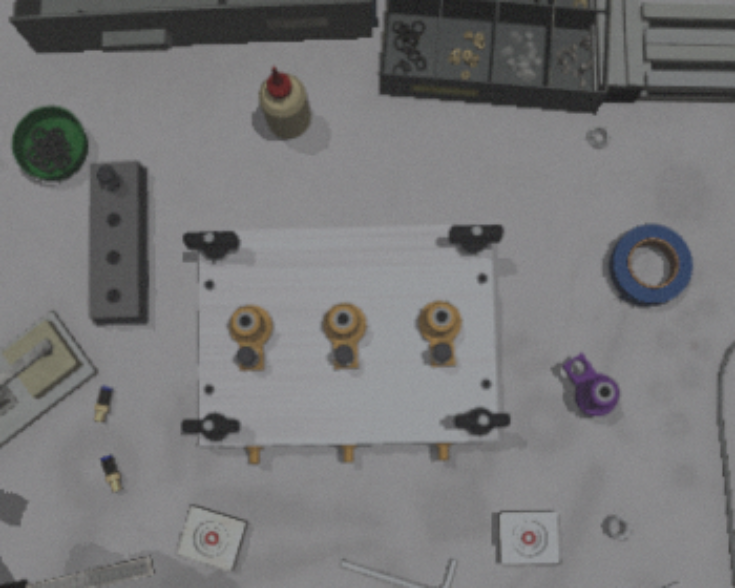

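Everything is in place. A quick numeric check of the bar angles in the top view before handing in.

```bash
python3 - <<'E'
from h import *
T=cam('top');im=cv2.imread('pics/t38.png');g=cv2.cvtColor(im,cv2.COLOR_BGR2GRAY);g=cv2.resize(g,None,fx=4,fy=4,interpolation=cv2.INTER_CUBIC)
for n,q in dict(fl=(.4641,.135),fr=(.4701,-.0849),bl=(.618,.1392),br=(.624,-.0807)).items():
    u,v=proj(T,[*q,.078])[0]; x0,y0=int((u-18)*4),int((v-12)*4)
    w=(g[y0:y0+96,x0:x0+144]<52).astype(np.uint8)
    # bar ends: columns >10mm off the axis (outside round boss), top face
    ys,xs=np.nonzero(w); X=(xs+x0)/4;Y=(ys+y0)/4
    P=onplane(T,np.c_[X,Y],.072)[:,:2]-q
    e=[P[(s*P[:,1]>.014)] for s in(1,-1)]; c=[a.mean(0) for a in e]
    d=c[0]-c[1]; print(n,[len(a) for a in e],np.round(c,4).tolist(),'bar vs manifold y deg',np.degrees(np.arctan2(-d[0],d[1])-.0273).round(1))
E
python3 - <<'E'
import cv2
a=cv2.imread('pics/t38.png');b=cv2.imread('pics/top0.png')
for n,(x0,y0,x1,y1) in dict(bottle=(265,125,310,170),tape=(435,200,485,250),b1=(230,335,275,380),b2=(380,335,420,375)).items():
    t=b[y0:y1,x0:x1]; r=cv2.matchTemplate(a[y0-10:y1+10,x0-10:x1+10],t,cv2.TM_CCOEFF_NORMED); print(n,cv2.minMaxLoc(r)[1],cv2.minMaxLoc(r)[3])
E
```

```text
fl [353, 451] [[-0.0013, 0.0175], [-0.0008, -0.0186]] bar vs manifold y deg -0.7
fr [327, 337] [[-0.0015, 0.0175], [-0.0001, -0.0174]] bar vs manifold y deg 0.8
bl [362, 622] [[-0.0015, 0.0171], [-0.0026, -0.0181]] bar vs manifold y deg -3.3
br [448, 425] [[-0.003, 0.0173], [-0.0011, -0.0173]] bar vs manifold y deg 1.6
bottle 0.9946868419647217 (10, 10)
tape 0.994730532169342 (10, 10)
b1 0.9274494647979736 (10, 10)
b2 0.9871701598167419 (10, 10)
```

```bash
python3 -c "
from workcell import manip
print(manip.hand_in()); print(manip.get_obs()['clock'])"
```

```text
the job is handed in; nothing more can be done
None
the job is handed in; nothing more can be done
```

The manifold is ready and the job was handed in after about 66 s of the 210 s allowed; no verdict was reported.

**What I did:**
- All three collars were present. I turned each in its bore until its ear hole lay over the index hole, and the left one needed a second small correction.
- Three pins from the stand went fully home, and the spare stays in the stand.
- First round, to about 45°: front right, back left, front left, back right. Second round, to the stop: back right, front left, front right, back left.

**Last checks:**
- **Pins and collars:** the scene and top pictures show all three collars flat on the cover with upright pins through their ears.
- **Knobs:** the bars measured within 0.7 to 3.3° of the tight direction in the top view, so all are past 80°.
- **Bystanders:** the bottle, tape roll and both test blocks are where they started in the top view, and the arm is clear of everything.

**What disagreed:**
- **Fingertip height:** the fingertips stand about 33 mm behind the stated TCP. My first grasp closed above the hub and missed. I measured the offset by touching a hub top and allowed for it from then on.
- **Camera and ear angle:** the scene camera was off by about 2–3 mm. The top view's ear angles were about 2–3° out, so I set them from the wrist camera.
- **Pin top height:** one two-view check put a pin top at 51 mm instead of 58 mm. I used 58 mm because the pin spacing and the grasp agreed with it.

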